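# Sort the breakfast clutter

## Task

Sort the five things on the worktop into their places: the bottle opener lengthwise into the wide bay of the wooden utensil tray and the peeler lengthwise into its narrow bay, the spice jar and the salt shaker upright into the wooden caddy, one in each well, and the egg cup upright in the middle of the saucer. Leave the tin and the small round pot where they are.

Things in the scene. Friction and masses are not known exactly. Their poses are not given: they have to be found in the camera images.
- opener: bottle opener with a dark blue handle and a flat metal head, 174 x 41 x 20 mm, lying flat, loose. Its outline for gripping is a box. Origin: centre of its underside; x along its length, y across (41 mm), z up.
- peeler: slim peeler with a dark green handle and a short metal blade, 170 x 25 x 18 mm, lying flat, loose. Its outline for gripping is a box. Origin: centre of its underside; x along its length, y across (25 mm), z up.
- spice_jar: round glass spice jar with a dark brown cap, 41 mm in diameter, 105 mm tall, standing, loose. Origin: centre of its underside, z up.
- salt_shaker: round glass salt shaker with a domed white-grey cap with holes, 44 mm in diameter up to 70 mm height, then narrower (34 mm), 90 mm tall, standing, loose. Origin: centre of its underside, z up.
- egg_cup: white egg cup with a blue line, 58 mm tall: foot 46 mm in diameter, narrow waist at 30 mm height, bowl 52 mm in diameter at the rim (bowl from 33 to 58 mm height). Standing, loose. Origin: centre of its underside, z up.
- utensil_tray: brown wooden utensil tray, fixed, 222 mm (x) x 148 mm (y) outside, floor 6 mm thick, walls 6 mm thick with their top 24 mm above the worktop. A divider along x parts it into two bays 210 mm long: the wide one (78 mm) is centred at y = +29 mm, the narrow one (52 mm) at y = -42 mm. The long walls and the divider are cut away down to the floor over the middle 96 mm (|x| < 48 mm), so that fingers have room there. Origin: centre of its underside, z up.
- caddy: pale wooden caddy, fixed, 74 mm (x) x 142 mm (y) outside, 36 mm tall, with two square wells of 62 x 62 mm centred at y = +34 mm and y = -34 mm; floor 6 mm thick, walls 6 mm. Origin: centre of its underside, z up.
- saucer: round white saucer, fixed, 120 mm in diameter, rim 13 mm high, flat floor 5 mm thick and about 80 mm in diameter. Origin: centre of its underside, z up.
- tin: bystander: sealed low tin with a tan band, 75 mm in diameter, 66 mm tall, loose. Origin: centre of its underside.
- cream_pot: bystander: small round lidded pot, white with a tan lid, 62 mm in diameter, 35 mm tall, loose. Origin: centre of its underside.
There are look-alikes about, which are no part of the job. Leave any green or purple look-alike of the salt_shaker alone.

How it is judged:
By the outcome, as a careful person would: the job done as asked, in the order asked, and still so for the second after the job is handed in, with the robot touching nothing.
It also fails if it takes over 128 s, if anything falls off the work surface, if the arm or the gripper's body presses on something with over 40 N, if the wrist force passes 120 N, or if a joint passes its speed limit or range.

## Robot

A 6-joint arm with a two-finger parallel gripper is mounted at the origin on a cart in front of the work surface, level with it; the furniture and walls round the work are solid. World frame = base frame: x ahead of the robot, y to its left, z up, the work surface at z = 0. Lengths are in mm, angles in rad, forces in N, time in s.
With the tool pointing down it reaches from about 375 to 750 mm from the base axis. Payload 9 kg.
Tool frame: the origin (TCP) lies at the very end of the fingers, on their centre line; the grasp point (between the pads) lies 19 mm behind it (ctrl.grasp_offset is the x of the grasp point in the tool frame, in mm); x points along the fingers, z is the direction in which the jaws open and shut, and the axes are right-handed (so a half turn about x gives the same grasp; the last joint's range is limited). The gripper opens to 85 mm and grips with 20 to 120 N. Pads are 22 mm wide; open, the fingers measure 114 mm over their backs; the gripper's body (76 mm by 85 mm) begins 54 mm behind the grasp point. The pads swing forward as they close: fully open they stand 13 mm farther back than shut.
Start: joints at [0.952, 0.104, 0.097, 1.564, 0, 1.353], TCP at [234.1, 552.48, 231.331] pointing down, gripper open.
Joint ranges: [-2.99, 2.99], [-0.84, 1.86], [-1.1, 1.16], [-1.84, 2.11], [-1.51, 1.56], [-3.14, 3.14]. Speed limits (rad/s): [2.22, 2.22, 2.57, 3.14, 3.14, 3.14].

## Interface

Orientations are given as a unit quaternion [x, y, z, w].
In Python, from station import ctrl gives the robot as it stands.
- The arm moves only by the tool carry_out, never from a script. Its argument "increments" is a list of rows, each an object with "delta_pos": the shift along the tool's x, y, z in units of 25 mm (1.0 is 25 mm), a list of three; "rotation": the turn, a rotation vector about the tool's x, y, z in units of 6 degrees (1.0 is 6 degrees), a list of three; "gripper": the finger opening in mm, from 0 to 85.4. In form: [{"delta_pos": [x, y, z], "rotation": [rx, ry, rz], "gripper": gripper}, ...]. A call has 1 to 10 rows; each row is the pose to reach, as a shift and turn from the pose measured when the call began, along the tool's axes at that moment; what a row does not reach only later rows make up. A row lasts 1/12 s, in which the tool goes at most 41.7 mm and 7.16 degrees, less where a joint would pass 70% of its speed; a pose out of reach is approached as far as the arm can. A call with a gripper value outside its range is refused whole. The fingers move at their own pace and stop on an object; "grip_force" is the grip in N (left out, the last holds). Time passes only in rows, so rows that repeat a pose let the fingers close. It gives the time, the measured TCP pose, the force and the opening at its end, in the units of the state.
- ctrl.observe(): the state, without advancing time (a new reading comes with each control period).
- ctrl.get_image(name): name is "scene" or "top"; returns the picture (480x640x3 uint8, red, green, blue); there is no depth.
- ctrl.calibration(name): a dict with "fx", "fy", "cx", "cy" (pixels), "R" (3x3) and "t" (3): a world point X has camera coordinates R X + t. Camera axes: x right, y down, z forward; pixel columns grow to the right and rows downward; lengths in mm; the calibration is good to about 2 mm. A picture is of the moment at which its call begins. calibration takes no time and is no camera call.
- ctrl.sign_off(): hands the job in, once; it reports no verdict.
The state is a dict: "clock": time; "qpos": joint angles; "dq": joint speeds; "tau": joint torques, N m; "tcp_pos": TCP position; "tool_rot": TCP orientation; "force": force on the tool from outside, world axes, zero at the start; "wrist_torque": the same for the moment, N m; "opening": finger opening in mm.
Only numpy, scipy, OpenCV 4.12 (cv2) and the standard library are available. Lean on these libraries where they do the work, as an engineer would, in place of code of your own. Each camera call takes 0.05 s, during which the arm holds its last target.

## Working session

There is one attempt and no reset: what is moved stays moved. The work goes in short steps, Python scripts to look and compute and a tool call to move; the robot and the scene stay as the last step left them, time stands still between calls to the robot, and variables do not carry over. Pictures are saved under pics/ and viewed, and the job is handed in when it is done.

Besides the shell and the picture viewer there is one more tool, called after "Request:" as a command line: name --argument value ..., lists and objects as JSON in quotes. carry_out: Moves the arm, as the interface text tells. Its arguments: {"type":"object","properties":{"increments":{"type":"array"},"grip_force":{"type":"number"}},"required":["increments"]}

```bash
mkdir -p pics; ls
python3 - <<'E'
from station import ctrl
import cv2,json
s=ctrl.observe(); print(s)
for n in("scene","top"):
    im=ctrl.get_image(n); cv2.imwrite(f"pics/{n}0.png",im[:,:,::-1]); c=ctrl.calibration(n); print(n,c)
print(ctrl.grasp_offset)
E
```

```text
pics
{'clock': 0.0, 'qpos': array([ 9.52315528e-01,  1.04680412e-01,  9.64898706e-02,  1.56388103e+00,
       -2.96518513e-05,  1.35312278e+00]), 'dq': array([-0.0008785 ,  0.00066074,  0.00164633, -0.00105742, -0.00184222,
        0.0010695 ]), 'tau': array([-7.80424325e-04, -5.56940496e+01,  5.03642857e+01,  1.70744868e-02,
       -4.97360033e-04,  1.10296794e-04]), 'tcp_pos': array([233.89381343, 552.18948313, 230.54471122]), 'tool_rot': array([-0.39063233,  0.58994251,  0.39028894,  0.58910845]), 'force': array([0.11354135, 0.51491096, 0.08489085]), 'wrist_torque': array([ 0.02201501,  0.00297385, -0.01284408]), 'opening': 85.5152414966571}
scene {'fx': 499.41600061276625, 'fy': 499.41600061276625, 'cx': 320.8652317624459, 'cy': 241.48136551930807, 'R': array([[ 0.77927875, -0.62647731, -0.01583715],
       [-0.47395458, -0.57264492, -0.66891319],
       [ 0.40998987,  0.52877592, -0.7431718 ]]), 't': array([-461.69330665,  213.32373881,  864.72228891])}
top {'fx': 537.9769437912289, 'fy': 537.9769437912289, 'cx': 327.2063701999765, 'cy': 238.33023102128107, 'R': array([[-0.00400762, -0.9999604 ,  0.00794621],
       [-0.98621892,  0.002638  , -0.16542457],
       [ 0.16539706, -0.00849966, -0.98619043]]), 't': array([ -77.96966051,  535.67425801, 1185.87633691])}
-18.700000000000003
```

View pics/scene0.png

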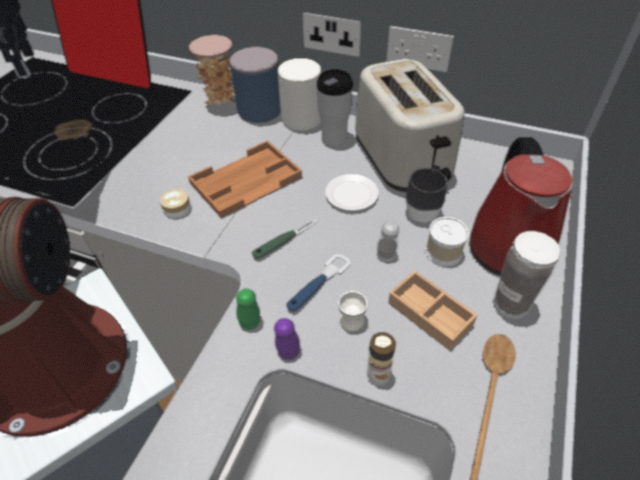

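View pics/top0.png

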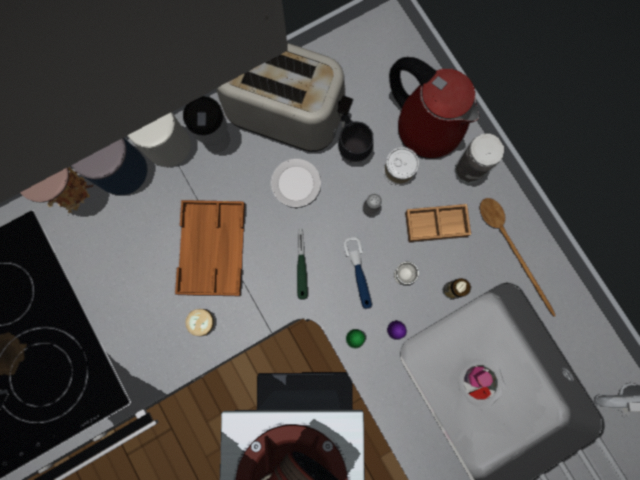

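```bash
cat > h.py <<'E'
import numpy as np,cv2
from scipy.spatial.transform import Rotation as Ro
from station import ctrl
def cal(n):
    c=ctrl.calibration(n); return np.array([[c['fx'],0,c['cx']],[0,c['fy'],c['cy']],[0,0,1]]),np.array(c['R']),np.array(c['t'])
def ray(n,uv,z):
    K,R,t=cal(n); uv=np.atleast_2d(np.float64(uv))
    d=(R.T@np.linalg.inv(K)@np.c_[uv,np.ones(len(uv))].T).T; o=-R.T@t
    return o+d*((z-o[2])/d[:,2])[:,None]
def proj(n,X):
    K,R,t=cal(n); p=K@(R@np.atleast_2d(X).T+t[:,None]); return (p[:2]/p[2]).T
def crop(img,x0,y0,x1,y1,k,fn):
    c=cv2.resize(img[y0:y1,x0:x1],None,fx=k,fy=k,interpolation=cv2.INTER_NEAREST); cv2.imwrite(fn,c)
def delta(pos,yaw=None,rot=None):
    "increment (units) from the measured pose to world pos; yaw = direction of jaw axis (tool z), tool down"
    s=ctrl.observe(); R0=Ro.from_quat(s['tool_rot']); 
    dp=R0.inv().apply(np.array(pos)-s['tcp_pos'])/25
    dr=np.zeros(3)
    if yaw is not None:
        best=None
        for k in (0,np.pi):
            z=np.array([np.cos(yaw+k),np.sin(yaw+k),0]);x=np.array([0,0,-1]);y=np.cross(z,x)
            r=(R0.inv()*Ro.from_matrix(np.c_[x,y,z])).as_rotvec()
            if best is None or np.linalg.norm(r)<np.linalg.norm(best): best=r
        dr=np.degrees(best)/6
    print('clock',s['clock'],'tcp',s['tcp_pos'].round(1),'open',round(s['opening'],1),'q6',s['qpos'].round(2),'F',s['force'].round(1))
    print('dpos',dp.round(2),'rot',dr.round(2),'jaw z',R0.as_matrix()[:,2].round(3),'y',R0.as_matrix()[:,1].round(3))
E
python3 - <<'E'
from h import *
t=cv2.imread('pics/top0.png'); s=cv2.imread('pics/scene0.png')
crop(t,170,150,320,340,4,'pics/tA.png'); crop(t,330,140,480,320,4,'pics/tB.png'); 
crop(s,150,130,410,330,3,'pics/sA.png'); crop(s,270,200,490,390,3,'pics/sB.png')
for n,uv,z in [('opener',(358,272),10),('peeler',(301,264),10),('jar',(459,288),105),('salt',(373,203),90),('egg',(405,272),58),('saucer',(296,183),10),('tray',(210,248),24),('caddy',(438,223),36),('tin',(402,163),66),('pot',(199,322),35),('green',(356,338),90),('purple',(397,330),90)]:
    p=ray('top',uv,z)[0]; print(n,p.round(0),round(np.hypot(*p[:2])))
E
```

```text
opener [ 462. -152.   10.] 486
peeler [481. -19.  10.] 481
jar [ 417. -362.  105.] 552
salt [ 607. -182.   90.] 634
egg [ 456. -254.   58.] 522
saucer [676.  -6.  10.] 676
tray [517. 192.  24.] 551
caddy [ 572. -337.   36.] 664
tin [ 707. -253.   66.] 751
pot [347. 209.  35.] 405
green [ 312. -140.   90.] 342
purple [ 328. -228.   90.] 400
```

```bash
python3 -c "
from station import ctrl; print([x for x in dir(ctrl) if x[0]!='_'])"
```

```text
['MotionError', 'calibration', 'get_image', 'grasp_offset', 'observe', 'sign_off']
```

View pics/tA.png

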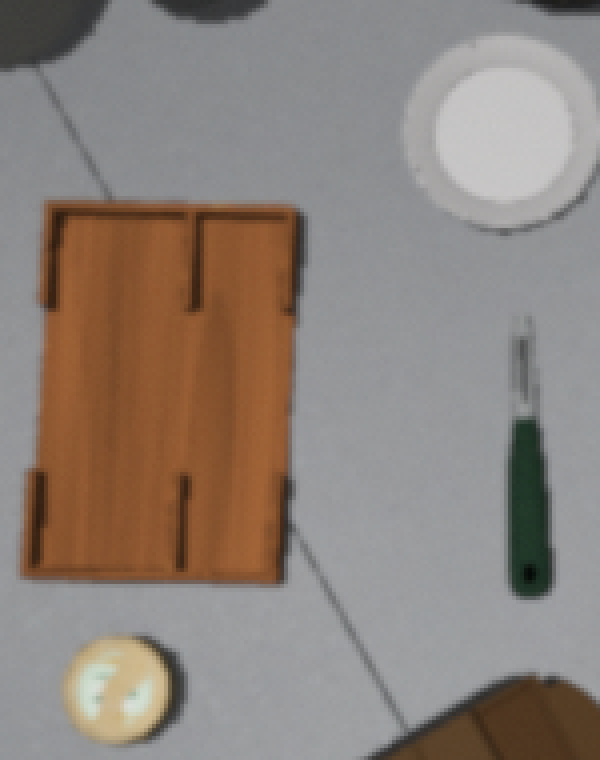

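View pics/tB.png

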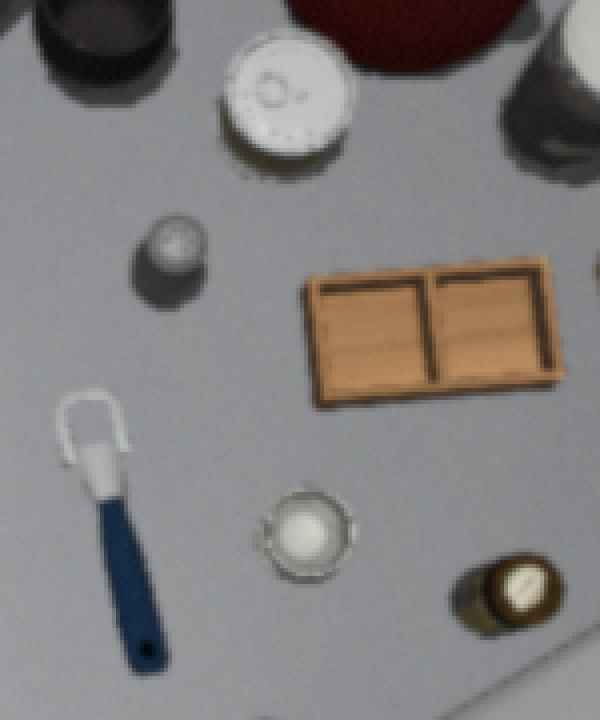

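View pics/sA.png

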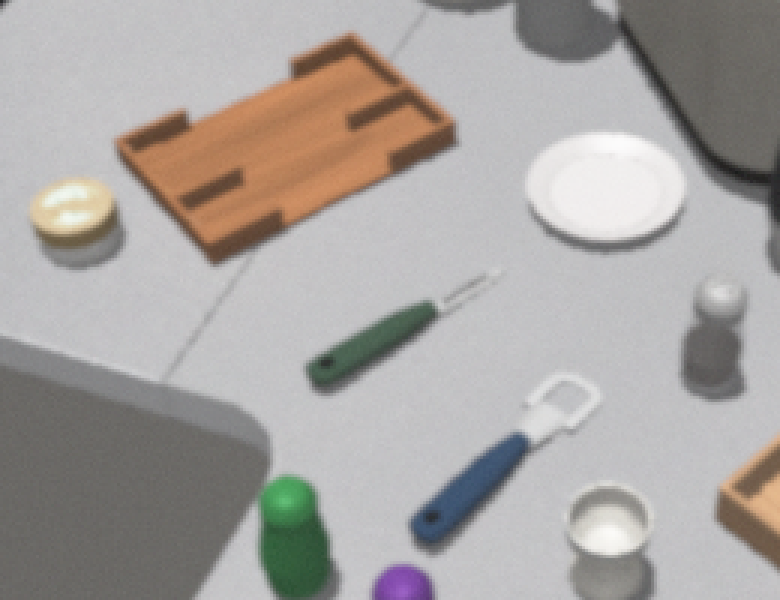

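View pics/sB.png

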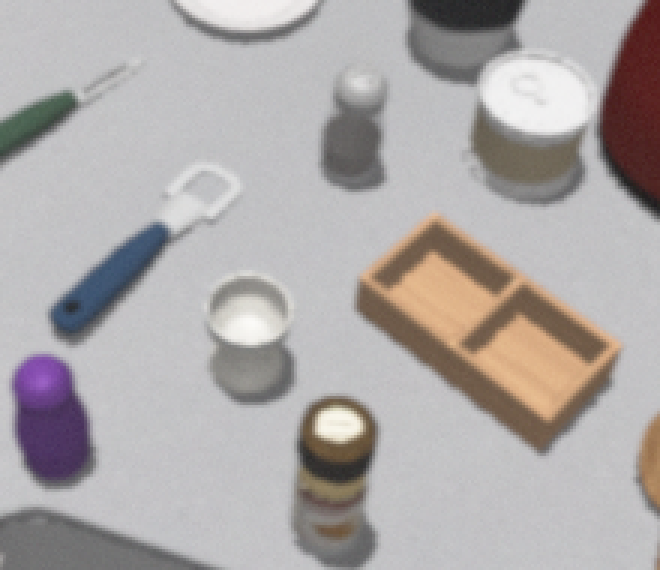

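```bash
cat > m.py <<'E'
from h import *
def comp(mask,near,minA=30):
    n,l,st,c=cv2.connectedComponentsWithStats(mask.astype(np.uint8))
    k=min((i for i in range(1,n) if st[i,4]>=minA),key=lambda i:np.hypot(*(c[i]-near)))
    return l==k
def top_poly(t): pass
E
python3 - <<'E'
from m import *
t=cv2.imread('pics/top0.png'); hsv=cv2.cvtColor(t,cv2.COLOR_BGR2HSV).astype(int); H,S,V=hsv[...,0],hsv[...,1],hsv[...,2]
def rect(m,z,name):
    pts=np.argwhere(m)[:,::-1].astype(float)
    # to world plane, then rect
    c=[]; 
    for dx in(-.5,.5):
        for dy in(-.5,.5): c.append(pts+[dx,dy])
    w=ray('top',np.vstack(c),z)[:,:2].astype(np.float32)
    r=cv2.minAreaRect(w); 
    pc=w-w.mean(0); e,v=np.linalg.eigh(pc.T@pc); a=v[:,1]*np.sign(v[0,1])
    print(name,'rect',np.round(r[0],1),np.round(r[1],1),round(r[2],2),'centroid',w.mean(0).round(1),'axisdeg',round(np.degrees(np.arctan2(a[1],a[0])),2),'ext',np.round([(pc@a).min(),(pc@a).max()],1))
wood=(H>5)&(H<20)&(S>90)
rect(comp(wood,(210,248)),6,'tray z6'); rect(comp(wood,(210,248)),24,'tray z24')
rect(comp((H>5)&(H<20)&(S>70),(438,223)),36,'caddy')
rect(comp((H>105)&(H<122)&(S>100),(360,285)),10,'opener handle')
rect(comp((H>55)&(H<90)&(S>80),(302,277)),9,'peeler handle')
# head of opener: brighter than bg
for r in [(340,232,375,270),(293,225,312,262)]:
    x0,y0,x1,y1=r; print(V[y0:y1,x0:x1][:, :].mean(), np.median(V[y0:y1,x0:x1]))
print(V[234:262,342:372]); print(V[228:256,294:310])
E
```

```text
tray z6 rect [522.6 195.4] [153.6 226.4] 88.58 centroid [520.9 194.5] axisdeg -1.51 ext [-111.7  114.9]
tray z24 rect [519.9 191.6] [151.4 223.2] 88.58 centroid [518.2 190.7] axisdeg -1.51 ext [-110.   113.2]
caddy rect [ 573.9 -336.6] [ 78.6 147.1] 5.18 centroid [ 573.8 -336.6] axisdeg -84.51 ext [-73.6  73.8]
opener handle rect [ 428.9 -160.1] [103.2  22.5] 13.17 centroid [ 425.6 -161.2] axisdeg 12.7 ext [-48.1  55.1]
peeler handle rect [451.8 -21. ] [98.  20.9] 0.29 centroid [447.2 -20.1] axisdeg 2.4 ext [-44.6  53.8]
150.2330827067669 150.0
138.13086770981508 151.0
[[150 149 150 151 152 151 150 149 150 150 149 149 149 150 150 148 148 149
  147 149 150 149 148 148 147 147 147 144 146 147]
 [150 149 150 152 151 150 148 147 150 149 150 149 149 151 149 149 148 148
  149 148 150 149 147 146 147 147 147 147 145 147]
 [150 151 151 150 151 150 151 150 151 152 154 154 154 152 150 147 147 147
  149 150 148 149 146 147 148 149 147 146 145 146]
 [150 151 151 151 151 152 153 154 155 161 165 166 166 163 156 146 146 148
  149 149 149 147 148 147 147 148 148 148 147 147]
 [149 151 151 153 157 16
[... 4153 characters left out ...]
 129 135 150 153 154 154 156]
 [154 154 151 137 124 124 107  99 125 120 122 146 155 155 155 156]
 [154 153 151 140 130 131 110 100 125 117 116 145 155 154 155 156]
 [153 153 152 146 140 141 123 105 127 118 117 145 155 155 155 156]
 [152 152 153 147 142 143 129 110 128 119 119 146 155 155 155 155]
 [154 153 151 145 140 143 137 123 132 123 123 147 156 155 155 154]
 [156 154 152 145 136 145 150 146 139 124 122 146 154 154 154 156]
 [154 153 152 146 138 145 153 149 139 122 123 146 153 154 155 154]
 [155 155 154 146 137 137 142 140 129 112 120 146 154 156 157 155]
 [156 157 154 143 122 111 113 109  98  91 110 144 156 156 159 156]
 [155 155 151 137 104  77  71  68  62  65  98 141 156 157 156 157]]
```

Run:
```python
from m import *
for n,a,b,z in [('opener',(353.2,237),(367,307.8),8),('peeler',(300.6,228.5),(302.5,299.3),8)]:
    A,B=ray('top',[a],z)[0],ray('top',[b],z)[0]; print(n,A.round(1),B.round(1),'len',np.linalg.norm(A-B).round(1),'mid',((A+B)/2).round(1),'deg',np.degrees(np.arctan2(*(A-B)[1::-1])).round(2))
# scene view check
t=cv2.imread('pics/scene0.png'); hsv=cv2.cvtColor(t,cv2.COLOR_BGR2HSV).astype(int); H,S,V=hsv[...,0],hsv[...,1],hsv[...,2]
for n,m,z in[('opener handle',comp((H>105)&(H<122)&(S>90),(310,290)),12),('peeler handle',comp((H>55)&(H<90)&(S>50),(275,243)),10)]:
    pts=np.argwhere(m)[:,::-1]; w=ray('scene',pts,z)[:,:2]; r=cv2.minAreaRect(w.astype(np.float32)); pc=w-w.mean(0); e,v=np.linalg.eigh(pc.T@pc);a=v[:,1]*np.sign(v[0,1]); print(n,len(pts),w.mean(0).round(1),np.degrees(np.arctan2(a[1],a[0])).round(2),r)
# tray corners top picks at z=24 from crop tA
P=np.array([(47,202),(299,208),(282,582),(22,577)])/4+[170,150]-.4
w=ray('top',P,24); print(w.round(1), w.mean(0)); e=w-np.roll(w,-1,0); print(np.linalg.norm(e,axis=1), np.degrees(np.arctan2(e[:,1],e[:,0])))
P=np.array([(304,278),(548,257),(565,379),(319,407)])/4+[330,140]-.4
w=ray('top',P,36); print(w.round(1), w.mean(0)); e=w-np.roll(w,-1,0); print(np.linalg.norm(e,axis=1), np.degrees(np.arctan2(e[:,1],e[:,0])))
```

```text
opener [ 544.6 -141.4    8. ] [ 378.7 -171.3    8. ] len 168.6 mid [ 461.7 -156.4    8. ] deg 10.21
peeler [565.3 -17.3   8. ] [398.8 -22.4   8. ] len 166.6 mid [482.1 -19.8   8. ] deg 1.75
opener handle 355 [ 425.4 -162.6] 11.48 ((428.713623046875, -162.47572326660156), (95.97147369384766, 20.33292007446289), 10.52001667022705)
peeler handle 235 [447.4 -20. ] 1.77 ((451.3457336425781, -20.175764083862305), (97.42877197265625, 18.71824836730957), 1.1609383821487427)
[[630.9 262.5  24. ]
 [627.  114.5  24. ]
 [408.  119.5  24. ]
 [411.4 267.8  24. ]] [519.32197139 191.08190248  24.        ]
[148.00873685 219.08067116 148.28348362 219.65058037] [ 88.4791797   -1.30737977 -91.30028198 178.62068502]
[[ 605.4 -262.7   36. ]
 [ 617.7 -405.6   36. ]
 [ 545.4 -412.1   36. ]
 [ 529.3 -269.2   36. ]] [ 574.44737071 -337.38090274   36.        ]
[143.46082776  72.59543561 143.77288348  76.37180472] [  94.88801778    5.1005733   -83.60666697 -175.10682454]
```

Run:
```python
from h import *
delta((462,-156.5,150),np.radians(101))
```

```text
clock 0.1 tcp [233.9 552.2 230.6] open 85.1 q6 [ 0.95  0.1   0.1   1.56 -0.    1.35] F [ 0.4  0.9 -0.3]
dpos [  3.25 -19.46 -22.54] rot [-5.66 -0.01 -0.01] jaw z [ 0.39   0.921 -0.001] y [-0.921  0.39   0.   ]
```

Request:
carry_out --increments '[{"delta_pos": [0,-9.7,-11.3],"rotation": [-2.8,0,0],"gripper": 85},{"delta_pos": [0,-9.7,-11.3],"rotation": [-2.8,0,0],"gripper": 85},{"delta_pos": [0,-9.7,-11.3],"rotation": [-2.8,0,0],"gripper": 85},{"delta_pos": [0,-9.7,-11.3],"rotation": [-2.8,0,0],"gripper": 85},{"delta_pos": [0,-9.7,-11.3],"rotation": [-2.8,0,0],"gripper": 85},{"delta_pos": [0,-9.7,-11.3],"rotation": [-2.8,0,0],"gripper": 85},{"delta_pos": [0,-9.7,-11.3],"rotation": [-2.8,0,0],"gripper": 85},{"delta_pos": [0,-9.7,-11.3],"rotation": [-2.8,0,0],"gripper": 85},{"delta_pos": [0,-9.7,-11.3],"rotation": [-2.8,0,0],"gripper": 85},{"delta_pos": [0,-9.7,-11.3],"rotation": [-2.8,0,0],"gripper": 85}]'

```text
clock: 0.93
tcp_pos: [349.1, 191.6, 230.6]
tool_rot: [-0.471, 0.529, 0.469, 0.527]
force: [-0.8, 0.5, -0.7]
opening: 85.2
```

Run:
```python
from h import *
delta((462,-156.5,100),np.radians(101))
```

```text
clock 0.9333 tcp [349.1 191.6 230.6] open 85.2 q6 [ 0.17 -0.52 -0.45  1.64 -0.    0.29] F [-0.8  0.5 -0.7]
dpos [  5.26  -6.09 -13.29] rot [-2.94 -0.03 -0.  ] jaw z [ 0.115  0.993 -0.003] y [-0.993  0.115 -0.   ]
```

Request:
carry_out --increments '[{"delta_pos": [0,-6.1,-13.3],"rotation": [-2.94,0,0],"gripper": 85},{"delta_pos": [0,-6.1,-13.3],"rotation": [-2.94,0,0],"gripper": 85},{"delta_pos": [0,-6.1,-13.3],"rotation": [-2.94,0,0],"gripper": 85},{"delta_pos": [1,-6.1,-13.3],"rotation": [-2.94,0,0],"gripper": 85},{"delta_pos": [2,-6.1,-13.3],"rotation": [-2.94,0,0],"gripper": 85},{"delta_pos": [3,-6.1,-13.3],"rotation": [-2.94,0,0],"gripper": 85},{"delta_pos": [4,-6.1,-13.3],"rotation": [-2.94,0,0],"gripper": 85},{"delta_pos": [5.2,-6.1,-13.3],"rotation": [-2.94,0,0],"gripper": 85},{"delta_pos": [5.2,-6.1,-13.3],"rotation": [-2.94,0,0],"gripper": 85},{"delta_pos": [5.2,-6.1,-13.3],"rotation": [-2.94,0,0],"gripper": 85}]'

```text
clock: 1.77
tcp_pos: [458.5, -146.9, 109.6]
tool_rot: [0.546, -0.451, -0.545, -0.449]
force: [0.8, 0.2, 0.9]
opening: 84.8
```

Run:
```python
from h import *
delta((462,-156.5,4),np.radians(101))
im=ctrl.get_image('scene')[:,:,::-1]; crop(im,220,180,470,350,3,'pics/op1.png')
```

```text
clock 1.7667 tcp [ 458.5 -146.9  109.6] open 84.8 q6 [-0.58 -0.25 -0.47  1.36 -0.   -0.77] F [0.8 0.2 0.9]
dpos [ 4.23 -0.07 -0.39] rot [-0.01 -0.03 -0.  ] jaw z [-0.19   0.982 -0.003] y [-0.982 -0.19   0.   ]
```

View pics/op1.png

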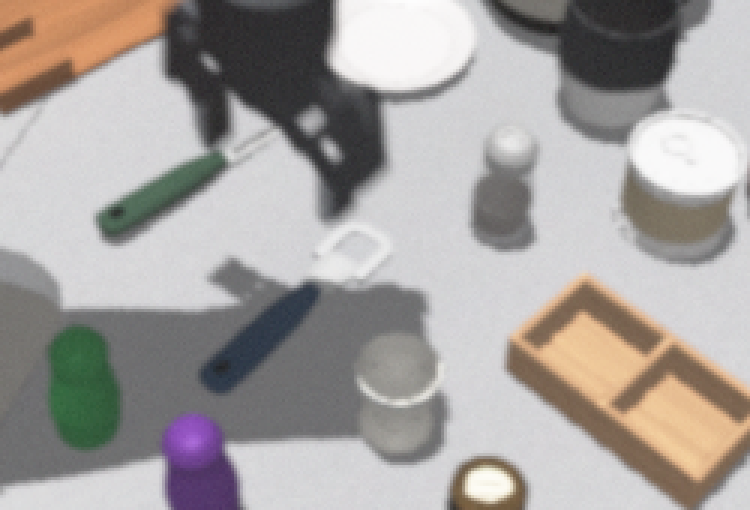

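Request:
carry_out --increments '[{"delta_pos": [0.6,-0.07,-0.39],"rotation": [0,0,0],"gripper": 85},{"delta_pos": [1.4,-0.07,-0.39],"rotation": [0,0,0],"gripper": 85},{"delta_pos": [2.2,-0.07,-0.39],"rotation": [0,0,0],"gripper": 85},{"delta_pos": [3.0,-0.07,-0.39],"rotation": [0,0,0],"gripper": 85},{"delta_pos": [3.6,-0.07,-0.39],"rotation": [0,0,0],"gripper": 85},{"delta_pos": [4.0,-0.07,-0.39],"rotation": [0,0,0],"gripper": 85},{"delta_pos": [4.2,-0.07,-0.39],"rotation": [0,0,0],"gripper": 85},{"delta_pos": [4.2,-0.07,-0.39],"rotation": [0,0,0],"gripper": 85},{"delta_pos": [4.2,-0.07,-0.39],"rotation": [0,0,0],"gripper": 85}]'

```text
clock: 2.57
tcp_pos: [461.1, -159.8, -0.6]
tool_rot: [-0.544, 0.452, 0.546, 0.449]
force: [0.8, -0.9, 0.4]
opening: 85.1
```

Run:
```python
from h import *
delta((462,-156.5,4),np.radians(101))
```

```text
clock 2.5667 tcp [ 461.1 -159.8   -0.6] open 85.1 q6 [-0.6  -0.14 -0.57  1.14 -0.   -0.79] F [ 0.8 -0.9  0.4]
dpos [-0.18 -0.06  0.12] rot [-0.03 -0.01 -0.04] jaw z [-0.188  0.982 -0.001] y [-0.982 -0.188  0.004]
```

Request:
carry_out --grip_force 40 --increments '[{"delta_pos": [-0.2,-0.06,0.12],"rotation": [0,0,0],"gripper": 85},{"delta_pos": [-0.2,-0.06,0.12],"rotation": [0,0,0],"gripper": 10},{"delta_pos": [-0.2,-0.06,0.12],"rotation": [0,0,0],"gripper": 10},{"delta_pos": [-0.2,-0.06,0.12],"rotation": [0,0,0],"gripper": 10},{"delta_pos": [-0.2,-0.06,0.12],"rotation": [0,0,0],"gripper": 10},{"delta_pos": [-0.2,-0.06,0.12],"rotation": [0,0,0],"gripper": 10},{"delta_pos": [-0.2,-0.06,0.12],"rotation": [0,0,0],"gripper": 10},{"delta_pos": [-0.2,-0.06,0.12],"rotation": [0,0,0],"gripper": 10},{"delta_pos": [-0.2,-0.06,0.12],"rotation": [0,0,0],"gripper": 10},{"delta_pos": [-0.2,-0.06,0.12],"rotation": [0,0,0],"gripper": 10}]'

```text
clock: 3.4
tcp_pos: [462.4, -156.7, 5.0]
tool_rot: [-0.545, 0.452, 0.545, 0.449]
force: [-0.9, 2.1, 5.5]
opening: 40.5
```

Run:
```python
from h import *
delta((462,-156.5,90),np.radians(101))
im=ctrl.get_image('scene')[:,:,::-1]; crop(im,220,180,470,350,3,'pics/op2.png')
```

```text
clock 3.4 tcp [ 462.4 -156.7    5. ] open 40.5 q6 [-0.59 -0.15 -0.57  1.15 -0.   -0.78] F [-0.9  2.1  5.5]
dpos [-3.4   0.03  0.  ] rot [-0.03 -0.02 -0.03] jaw z [-0.188  0.982 -0.002] y [-0.982 -0.188  0.004]
```

View pics/op2.png

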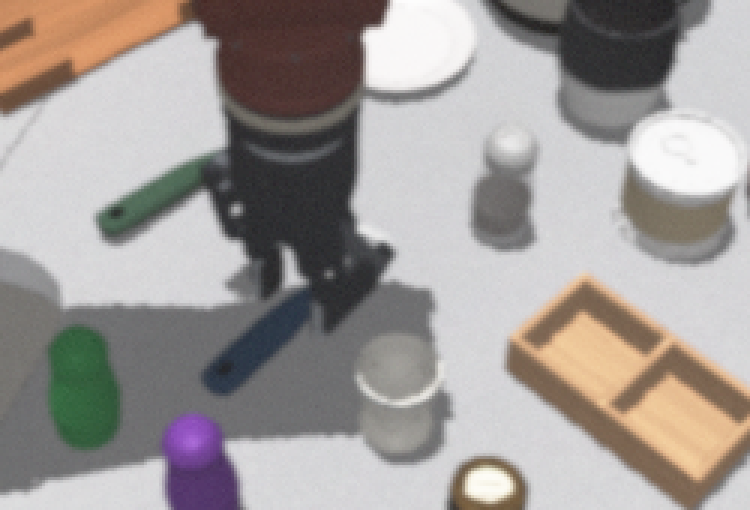

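Request:
carry_out --increments '[{"delta_pos": [-1,0,0],"rotation": [0,0,0],"gripper": 10},{"delta_pos": [-2,0,0],"rotation": [0,0,0],"gripper": 10},{"delta_pos": [-3,0,0.5],"rotation": [0,0,0],"gripper": 10},{"delta_pos": [-3.2,-0.7,2],"rotation": [0.3,0,0],"gripper": 10},{"delta_pos": [-3.2,-1.25,3.5],"rotation": [0.6,0,0],"gripper": 10},{"delta_pos": [-3.2,-1.8,5],"rotation": [0.9,0,0],"gripper": 10},{"delta_pos": [-3.2,-2.3,6.5],"rotation": [1.2,0,0],"gripper": 10},{"delta_pos": [-3.2,-2.85,8],"rotation": [1.5,0,0],"gripper": 10},{"delta_pos": [-3.2,-3.35,9.5],"rotation": [1.8,0,0],"gripper": 10},{"delta_pos": [-3.2,-3.9,11],"rotation": [2.05,0,0],"gripper": 10}]'

```text
clock: 4.28
tcp_pos: [506.4, 133.9, 84.1]
tool_rot: [-0.493, 0.508, 0.493, 0.505]
force: [1.5, 0.1, -1.3]
opening: 40.4
```

Run:
```python
from h import *
delta((520,220,80),np.radians(88.6))
```

```text
clock 4.2833 tcp [506.4 133.9  84.1] open 40.4 q6 [ 0.01 -0.1  -0.37  1.3  -0.    0.04] F [ 1.5  0.1 -1.3]
dpos [ 0.15 -0.45  3.46] rot [-0.03 -0.03 -0.03] jaw z [ 0.027  1.    -0.003] y [-1.     0.027  0.003]
```

Request:
carry_out --increments '[{"delta_pos": [0,-0.2,1.5],"rotation": [0,0,0],"gripper": 10},{"delta_pos": [0,-0.4,3],"rotation": [0,0,0],"gripper": 10},{"delta_pos": [0,-0.45,3.45],"rotation": [0,0,0],"gripper": 10},{"delta_pos": [0,-0.45,3.45],"rotation": [0,0,0],"gripper": 10},{"delta_pos": [0.2,-0.45,3.45],"rotation": [0,0,0],"gripper": 10},{"delta_pos": [0.2,-0.45,3.45],"rotation": [0,0,0],"gripper": 10}]'

```text
clock: 4.78
tcp_pos: [519.4, 218.7, 77.6]
tool_rot: [-0.493, 0.509, 0.493, 0.505]
force: [-0.7, -0.2, -1.4]
opening: 40.4
```

Run:
```python
from h import *
delta((520,220,12),np.radians(88.6))
im=ctrl.get_image('top')[:,:,::-1]; crop(im,150,170,330,320,4,'pics/op3.png')
im=ctrl.get_image('scene')[:,:,::-1]; crop(im,150,80,400,250,3,'pics/op3s.png')
```

```text
clock 4.7833 tcp [519.4 218.7  77.6] open 40.4 q6 [ 0.17  0.03 -0.26  1.29 -0.    0.2 ] F [-0.7 -0.2 -1.4]
dpos [ 2.62 -0.04  0.06] rot [-0.03 -0.03 -0.04] jaw z [ 0.028  1.    -0.003] y [-1.     0.028  0.005]
```

View pics/op3.png

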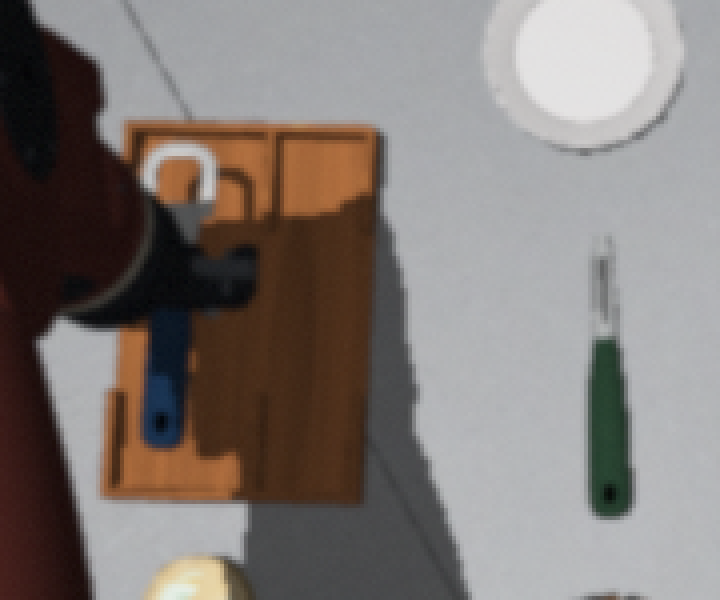

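View pics/op3s.png

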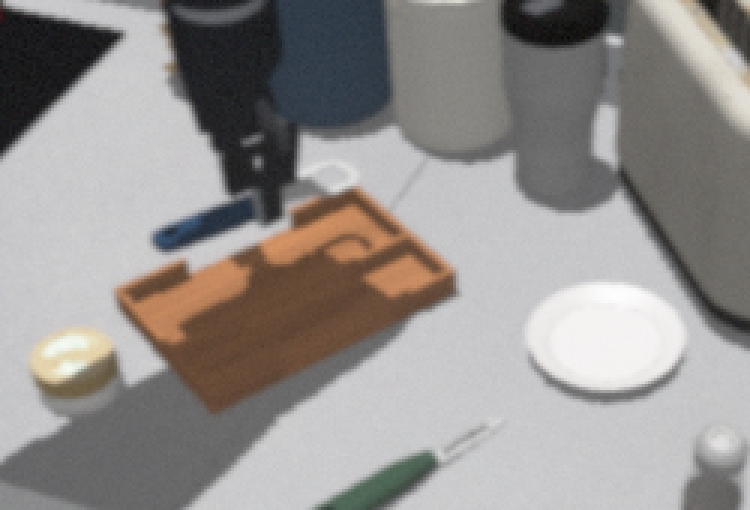

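Request:
carry_out --increments '[{"delta_pos": [0.6,-0.04,0.06],"rotation": [0,0,0],"gripper": 10},{"delta_pos": [1.2,-0.04,0.06],"rotation": [0,0,0],"gripper": 10},{"delta_pos": [1.8,-0.04,0.06],"rotation": [0,0,0],"gripper": 10},{"delta_pos": [2.2,-0.04,0.06],"rotation": [0,0,0],"gripper": 10},{"delta_pos": [2.5,-0.04,0.06],"rotation": [0,0,0],"gripper": 10},{"delta_pos": [2.55,-0.04,0.06],"rotation": [0,0,0],"gripper": 10},{"delta_pos": [2.6,-0.04,0.06],"rotation": [0,0,0],"gripper": 10},{"delta_pos": [2.6,-0.04,0.06],"rotation": [0,0,0],"gripper": 10}]'

```text
clock: 5.55
tcp_pos: [520.9, 219.6, 13.9]
tool_rot: [-0.493, 0.509, 0.493, 0.506]
force: [0.5, 0.5, 0.1]
opening: 40.4
```

Request:
carry_out --increments '[{"delta_pos": [0.1,0,0],"rotation": [0,0,0],"gripper": 10},{"delta_pos": [0.12,0,0],"rotation": [0,0,0],"gripper": 10},{"delta_pos": [0.12,0,0],"rotation": [0,0,0],"gripper": 10},{"delta_pos": [0.12,0,0],"rotation": [0,0,0],"gripper": 65},{"delta_pos": [0.12,0,0],"rotation": [0,0,0],"gripper": 65},{"delta_pos": [0.12,0,0],"rotation": [0,0,0],"gripper": 65},{"delta_pos": [0.12,0,0],"rotation": [0,0,0],"gripper": 65},{"delta_pos": [-1,0,0],"rotation": [0,0,0],"gripper": 65},{"delta_pos": [-2,0,0],"rotation": [0,0,0],"gripper": 65},{"delta_pos": [-3,0,0],"rotation": [0,0,0],"gripper": 80}]'

```text
clock: 6.38
tcp_pos: [520.8, 219.8, 89.7]
tool_rot: [-0.492, 0.509, 0.493, 0.506]
force: [1.1, -0.3, 0.6]
opening: 76.0
```

Run:
```python
from h import *
delta((482,-19.8,75),np.radians(91.8))
```

```text
clock 6.3833 tcp [520.8 219.8  89.7] open 76.0 q6 [ 0.17  0.03 -0.24  1.31 -0.    0.2 ] F [ 1.1 -0.3  0.6]
dpos [ 0.62  1.27 -9.62] rot [-0.58 -0.03 -0.04] jaw z [ 0.029  1.    -0.003] y [-1.     0.029  0.004]
```

Request:
carry_out --increments '[{"delta_pos": [0,0.2,-1.5],"rotation": [0,0,0],"gripper": 80},{"delta_pos": [0,0.4,-3],"rotation": [-0.3,0,0],"gripper": 80},{"delta_pos": [0,0.6,-4.5],"rotation": [-0.6,0,0],"gripper": 80},{"delta_pos": [0,0.8,-6],"rotation": [-0.6,0,0],"gripper": 80},{"delta_pos": [0,1,-7.5],"rotation": [-0.6,0,0],"gripper": 80},{"delta_pos": [0,1.2,-9],"rotation": [-0.6,0,0],"gripper": 80},{"delta_pos": [0.6,1.27,-9.6],"rotation": [-0.6,0,0],"gripper": 80},{"delta_pos": [0.6,1.27,-9.6],"rotation": [-0.6,0,0],"gripper": 80},{"delta_pos": [0.6,1.27,-9.6],"rotation": [-0.6,0,0],"gripper": 80}]'

```text
clock: 7.13
tcp_pos: [481.4, -19.8, 75.1]
tool_rot: [-0.507, 0.494, 0.508, 0.49]
force: [0.4, 0.1, 0.8]
opening: 80.5
```

Run:
```python
from h import *
delta((482,-19.8,4),np.radians(91.8))
im=ctrl.get_image('top')[:,:,::-1]; crop(im,150,170,340,320,4,'pics/op4.png')
```

```text
clock 7.1333 tcp [481.4 -19.8  75.1] open 80.5 q6 [-0.31 -0.23 -0.5   1.3  -0.   -0.34] F [0.4 0.1 0.8]
dpos [ 2.84 -0.04  0.  ] rot [ 0.   -0.02 -0.05] jaw z [-0.031  1.    -0.002] y [-0.999 -0.031  0.005]
```

View pics/op4.png

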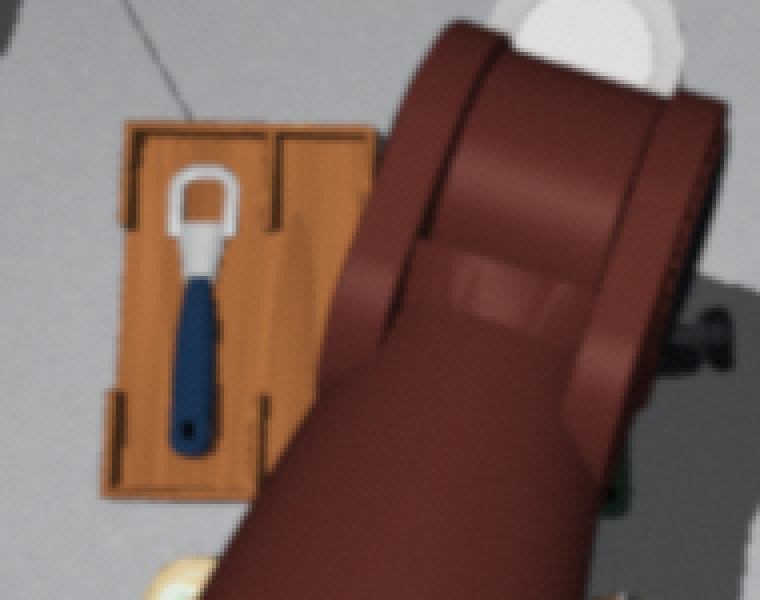

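The opener lies lengthwise in the wide bay at crop (200,310), clear of the walls. Now the peeler.

Request:
carry_out --increments '[{"delta_pos": [0.6,-0.04,0],"rotation": [0,0,0],"gripper": 80},{"delta_pos": [1.2,-0.04,0],"rotation": [0,0,0],"gripper": 80},{"delta_pos": [1.8,-0.04,0],"rotation": [0,0,0],"gripper": 80},{"delta_pos": [2.3,-0.04,0],"rotation": [0,0,0],"gripper": 80},{"delta_pos": [2.6,-0.04,0],"rotation": [0,0,0],"gripper": 80},{"delta_pos": [2.75,-0.04,0],"rotation": [0,0,0],"gripper": 80},{"delta_pos": [2.8,-0.04,0],"rotation": [0,0,0],"gripper": 50},{"delta_pos": [2.8,-0.04,0],"rotation": [0,0,0],"gripper": 5},{"delta_pos": [2.8,-0.04,0],"rotation": [0,0,0],"gripper": 5},{"delta_pos": [2.8,-0.04,0],"rotation": [0,0,0],"gripper": 5}]'

```text
clock: 8.02
tcp_pos: [483.2, -19.3, 6.5]
tool_rot: [-0.508, 0.493, 0.508, 0.49]
force: [0.1, -0.4, -0.3]
opening: 32.4
```

Request:
carry_out --increments '[{"delta_pos": [0,0,0],"rotation": [0,0,0],"gripper": 5},{"delta_pos": [0,0,0],"rotation": [0,0,0],"gripper": 5},{"delta_pos": [0,0,0],"rotation": [0,0,0],"gripper": 5},{"delta_pos": [0,0,0],"rotation": [0,0,0],"gripper": 5},{"delta_pos": [0,0,0],"rotation": [0,0,0],"gripper": 5}]'

```text
clock: 8.43
tcp_pos: [483.5, -19.4, 6.8]
tool_rot: [0.508, -0.493, -0.508, -0.49]
force: [-0.9, 0.6, 3.5]
opening: 24.2
```

Run:
```python
from h import *
delta((518.5,149,70),np.radians(88.6))
```

```text
clock 8.4333 tcp [483.5 -19.4   6.8] open 24.2 q6 [-0.31 -0.16 -0.58  1.16 -0.   -0.34] F [-0.9  0.6  3.5]
dpos [-2.55 -1.61  6.68] rot [ 0.55 -0.03 -0.02] jaw z [-0.033  0.999 -0.003] y [-0.999 -0.033  0.003]
```

Request:
carry_out --increments '[{"delta_pos": [-1,0,0],"rotation": [0,0,0],"gripper": 5},{"delta_pos": [-2,0,0],"rotation": [0,0,0],"gripper": 5},{"delta_pos": [-2.5,-0.3,1.2],"rotation": [0.2,0,0],"gripper": 5},{"delta_pos": [-2.5,-0.7,2.8],"rotation": [0.4,0,0],"gripper": 5},{"delta_pos": [-2.5,-1.1,4.3],"rotation": [0.55,0,0],"gripper": 5},{"delta_pos": [-2.5,-1.4,5.8],"rotation": [0.55,0,0],"gripper": 5},{"delta_pos": [-2.5,-1.6,6.7],"rotation": [0.55,0,0],"gripper": 5},{"delta_pos": [-2.5,-1.6,6.7],"rotation": [0.55,0,0],"gripper": 5},{"delta_pos": [-2.5,-1.6,6.7],"rotation": [0.55,0,0],"gripper": 5}]'

```text
clock: 9.18
tcp_pos: [517.6, 150.6, 68.1]
tool_rot: [-0.494, 0.507, 0.494, 0.504]
force: [-0.3, -0.6, -1.1]
opening: 23.8
```

Run:
```python
from h import *
delta((518.5,149,14.5),np.radians(88.6))
im=ctrl.get_image('top')[:,:,::-1]; crop(im,150,170,330,320,4,'pics/p3.png')
im=ctrl.get_image('scene')[:,:,::-1]; crop(im,150,80,400,250,3,'pics/p3s.png')
```

```text
clock 9.1833 tcp [517.6 150.6  68.1] open 23.8 q6 [ 0.04 -0.04 -0.35  1.27 -0.    0.06] F [-0.3 -0.6 -1.1]
dpos [ 2.15 -0.05 -0.06] rot [ 0.02 -0.03 -0.03] jaw z [ 0.022  1.    -0.003] y [-1.     0.022  0.004]
```

View pics/p3.png

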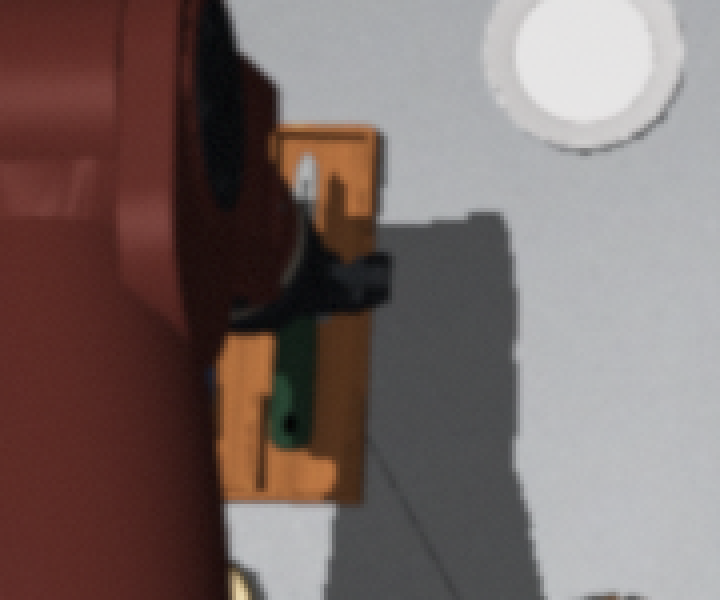

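View pics/p3s.png

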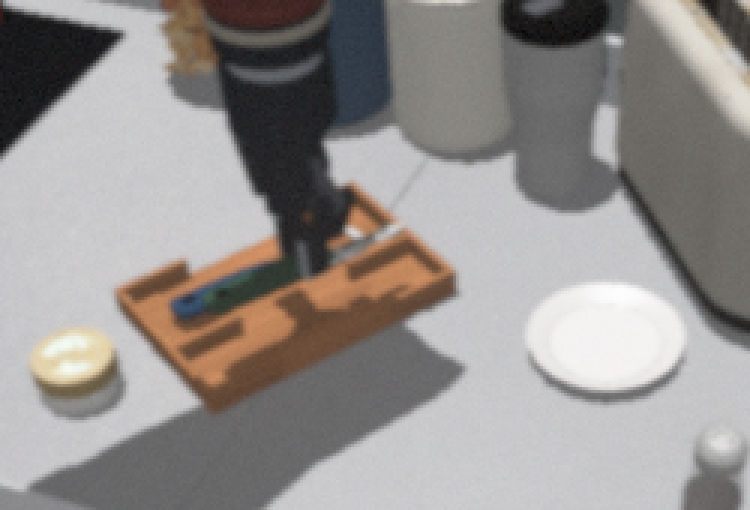

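Request:
carry_out --increments '[{"delta_pos": [0.6,-0.05,-0.06],"rotation": [0,0,0],"gripper": 5},{"delta_pos": [1.2,-0.05,-0.06],"rotation": [0,0,0],"gripper": 5},{"delta_pos": [1.7,-0.05,-0.06],"rotation": [0,0,0],"gripper": 5},{"delta_pos": [2.0,-0.05,-0.06],"rotation": [0,0,0],"gripper": 5},{"delta_pos": [2.1,-0.05,-0.06],"rotation": [0,0,0],"gripper": 5},{"delta_pos": [2.15,-0.05,-0.06],"rotation": [0,0,0],"gripper": 5},{"delta_pos": [2.15,-0.05,-0.06],"rotation": [0,0,0],"gripper": 5},{"delta_pos": [2.15,-0.05,-0.06],"rotation": [0,0,0],"gripper": 5}]'

```text
clock: 9.95
tcp_pos: [519.3, 147.3, 15.3]
tool_rot: [-0.494, 0.508, 0.493, 0.505]
force: [-0.1, 0.1, -2.0]
opening: 23.8
```

Request:
carry_out --increments '[{"delta_pos": [0.08,0,0.06],"rotation": [0,0,0],"gripper": 5},{"delta_pos": [0.1,0,0.06],"rotation": [0,0,0],"gripper": 5},{"delta_pos": [0.1,0,0.06],"rotation": [0,0,0],"gripper": 5},{"delta_pos": [0.1,0,0.06],"rotation": [0,0,0],"gripper": 42},{"delta_pos": [0.1,0,0.06],"rotation": [0,0,0],"gripper": 42},{"delta_pos": [0.1,0,0.06],"rotation": [0,0,0],"gripper": 42},{"delta_pos": [0.1,0,0.06],"rotation": [0,0,0],"gripper": 42},{"delta_pos": [-1,0,0.06],"rotation": [0,0,0],"gripper": 42},{"delta_pos": [-2.5,0,0.06],"rotation": [0,0,0],"gripper": 42},{"delta_pos": [-4,0,0.06],"rotation": [0,0,0],"gripper": 80}]'

```text
clock: 10.78
tcp_pos: [518.4, 149.1, 115.6]
tool_rot: [-0.493, 0.508, 0.494, 0.504]
force: [1.1, 0.1, 0.2]
opening: 52.5
```

Run:
```python
from m import *
t=cv2.imread('pics/top0.png'); s=cv2.imread('pics/scene0.png')
crop(t,425,260,485,310,12,'pics/jt.png'); crop(s,340,310,430,390,8,'pics/js.png')
crop(s,360,200,420,270,8,'pics/ss.png'); crop(t,355,185,395,220,15,'pics/st.png')
delta((518.5,149,170),np.radians(88.6))
```

```text
clock 10.7833 tcp [518.4 149.1 115.6] open 52.5 q6 [ 0.04 -0.06 -0.28  1.36 -0.    0.06] F [1.1 0.1 0.2]
dpos [-2.17  0.01 -0.01] rot [-0.   -0.03 -0.04] jaw z [ 0.025  1.    -0.004] y [-1.     0.025  0.005]
```

View pics/jt.png

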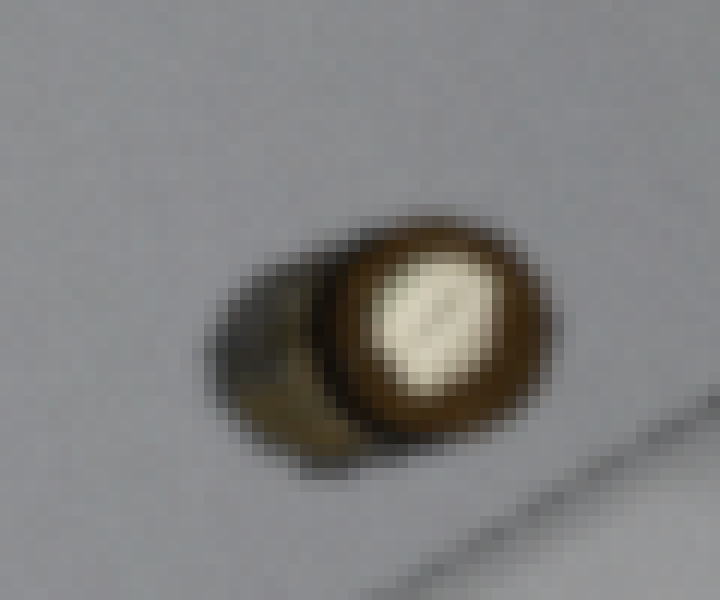

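View pics/js.png

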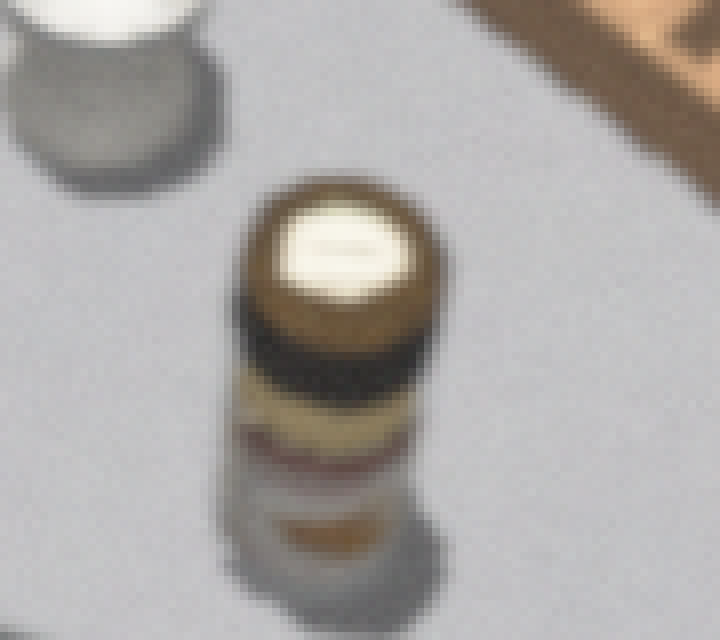

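View pics/ss.png

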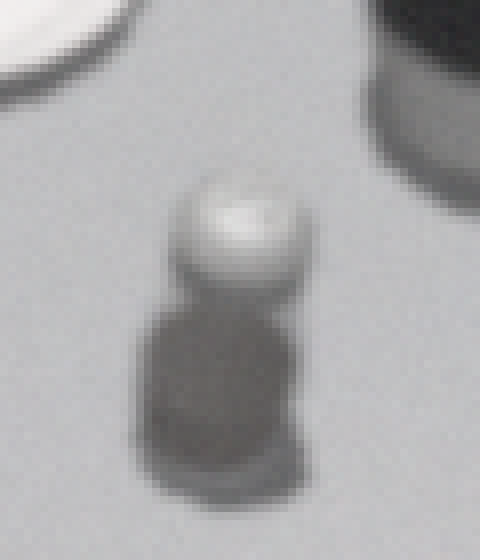

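View pics/st.png

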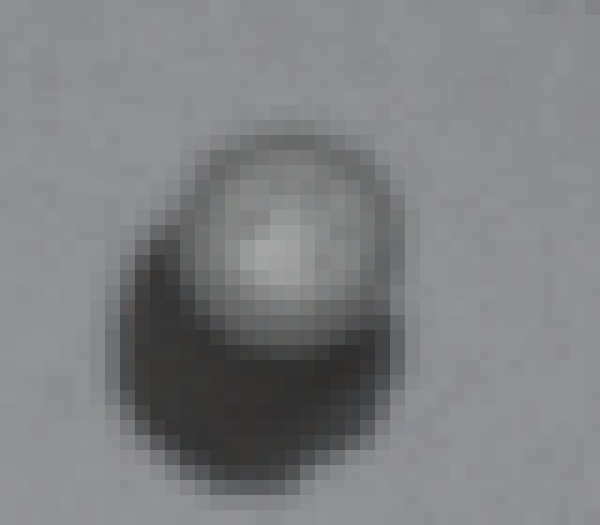

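```bash
cat >> m.py <<'E'
def tri(a,b):
    "a: top px, b: scene px"
    o=[];d=[]
    for n,uv in(('top',a),('scene',b)):
        p=ray(n,[uv],0)[0];q=ray(n,[uv],100)[0]; o.append(p); d.append((q-p)/np.linalg.norm(q-p))
    s=np.linalg.lstsq(np.c_[d[0],-d[1]],o[1]-o[0],rcond=None)[0]
    A=o[0]+s[0]*d[0];B=o[1]+s[1]*d[1]; return (A+B)/2,np.linalg.norm(A-B)
E
python3 - <<'E'
from m import *
P=lambda x:np.round(x,1)
a=(460.8,286.6);b=(382.6,342.2)
print('jar',tri(a,b),P(ray('top',[a],105)),P(ray('scene',[b],105)))
a=(374,200.5);b=(389.9,229.5)
print('salt',tri(a,b),P(ray('top',[a],74)),P(ray('scene',[b],74)),P(ray('top',[a],80)),P(ray('scene',[b],80)))
# jar base: scene bottom, top bottom left
print('jar base?',proj('top',[[420,-362,0],[416,-364,0]]))
E
```

```text
jar (array([ 420.38100352, -366.50012186,  103.45238207]), np.float64(1.779731493685915)) [[ 419.5 -365.6  105. ]] [[ 420.5 -367.5  105. ]]
salt (array([ 616.31577638, -185.32660725,   75.55223438]), np.float64(0.6982539677861925)) [[ 617.  -185.7   74. ]] [[ 617.1 -184.2   74. ]] [[ 615.5 -185.1   80. ]] [[ 612.7 -188.    80. ]]
jar base? [[447.90418236 289.84735641]
 [448.82830266 291.55880758]]
```

Request:
carry_out --increments '[{"delta_pos": [-2.6,0.2,-1],"rotation": [1,0,0],"gripper": 80},{"delta_pos": [-2.6,0.4,-2.5],"rotation": [2,0,0],"gripper": 80},{"delta_pos": [-2.6,0.65,-4],"rotation": [3,0,0],"gripper": 80},{"delta_pos": [-2.6,0.9,-5.5],"rotation": [4,0,0],"gripper": 80},{"delta_pos": [-2.6,1.15,-7],"rotation": [5,0,0],"gripper": 80},{"delta_pos": [-2.6,1.4,-8.5],"rotation": [6,0,0],"gripper": 80},{"delta_pos": [-2.6,1.65,-10],"rotation": [7,0,0],"gripper": 80},{"delta_pos": [-2.6,1.9,-11.5],"rotation": [8,0,0],"gripper": 80},{"delta_pos": [-2.6,2.15,-13],"rotation": [9,0,0],"gripper": 80},{"delta_pos": [-2.6,2.4,-14.5],"rotation": [10,0,0],"gripper": 80}]'

```text
clock: 11.62
tcp_pos: [449.1, -213.4, 182.5]
tool_rot: [-0.174, 0.687, 0.172, 0.684]
force: [1.5, 1.0, 0.9]
opening: 80.3
```

Run:
```python
from h import *
delta((420,-366.5,175),np.radians(5.5))
```

```text
clock 11.6167 tcp [ 449.1 -213.4  182.5] open 80.3 q6 [-0.7  -0.21 -0.3   1.49 -0.01  0.37] F [1.5 1.  0.9]
dpos [ 0.33 -4.84 -3.92] rot [ 3.8  -0.05  0.02] jaw z [ 0.881  0.474 -0.006] y [-0.474  0.881 -0.001]
```

Request:
carry_out --increments '[{"delta_pos": [0,-1.2,-1],"rotation": [1,0,0],"gripper": 80},{"delta_pos": [0,-2.4,-2],"rotation": [2,0,0],"gripper": 80},{"delta_pos": [0,-3.6,-3],"rotation": [3,0,0],"gripper": 80},{"delta_pos": [0.3,-4.8,-3.9],"rotation": [3.8,0,0],"gripper": 80},{"delta_pos": [0.3,-4.84,-3.92],"rotation": [3.8,0,0],"gripper": 80},{"delta_pos": [0.3,-4.84,-3.92],"rotation": [3.8,0,0],"gripper": 80},{"delta_pos": [0.3,-4.84,-3.92],"rotation": [3.8,0,0],"gripper": 80}]'

```text
clock: 12.2
tcp_pos: [419.9, -366.1, 175.7]
tool_rot: [-0.035, 0.708, 0.033, 0.705]
force: [0.9, -0.2, -0.8]
opening: 80.1
```

Run:
```python
from h import *
delta((420,-366.5,43),np.radians(5.5))
im=ctrl.get_image('top')[:,:,::-1]; crop(im,150,170,330,320,4,'pics/q1.png')
im=ctrl.get_image('scene')[:,:,::-1]; crop(im,290,220,540,420,3,'pics/q2.png')
```

```text
clock 12.2 tcp [ 419.9 -366.1  175.7] open 80.1 q6 [-0.95 -0.03 -0.14  1.46 -0.01  0.53] F [ 0.9 -0.2 -0.8]
dpos [ 5.31 -0.    0.03] rot [ 0.   -0.04  0.03] jaw z [ 0.995  0.096 -0.005] y [-0.096  0.995 -0.003]
```

View pics/q1.png

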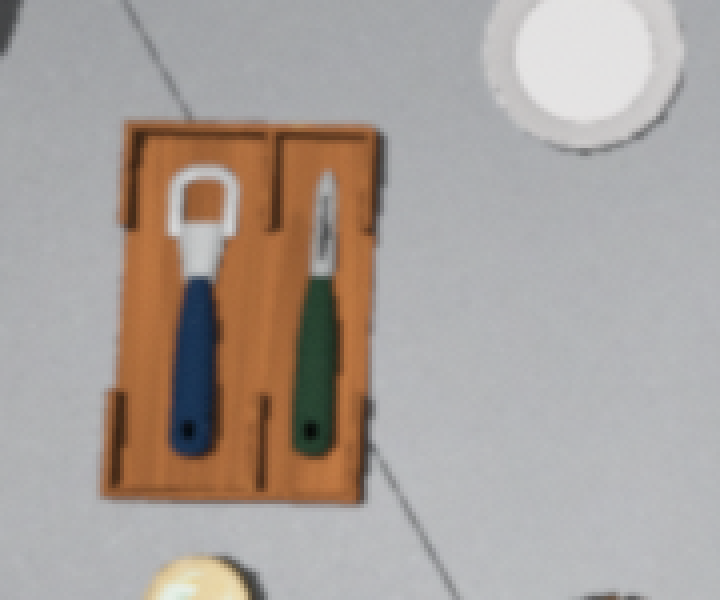

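View pics/q2.png

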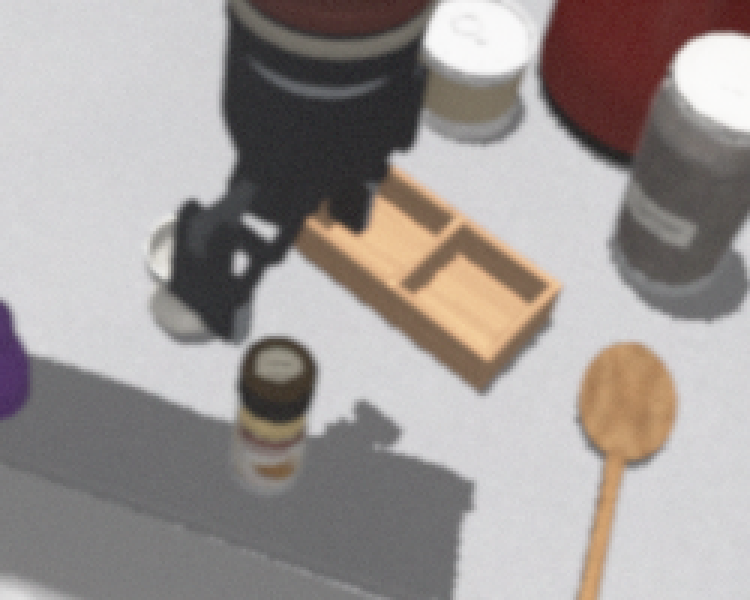

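Request:
carry_out --increments '[{"delta_pos": [0.8,0,0.03],"rotation": [0,0,0],"gripper": 85},{"delta_pos": [1.7,0,0.03],"rotation": [0,0,0],"gripper": 85},{"delta_pos": [2.6,0,0.03],"rotation": [0,0,0],"gripper": 85},{"delta_pos": [3.5,0,0.03],"rotation": [0,0,0],"gripper": 85},{"delta_pos": [4.4,0,0.03],"rotation": [0,0,0],"gripper": 85},{"delta_pos": [5,0,0.03],"rotation": [0,0,0],"gripper": 85},{"delta_pos": [5.3,0,0.03],"rotation": [0,0,0],"gripper": 85},{"delta_pos": [5.3,0,0.03],"rotation": [0,0,0],"gripper": 85},{"delta_pos": [5.3,0,0.03],"rotation": [0,0,0],"gripper": 60}]'

```text
clock: 13.05
tcp_pos: [421.2, -365.5, 44.4]
tool_rot: [-0.036, 0.708, 0.033, 0.705]
force: [0.2, 0.2, 0.2]
opening: 74.9
```

Request:
carry_out --grip_force 35 --increments '[{"delta_pos": [0,0,0],"rotation": [0,0,0],"gripper": 30},{"delta_pos": [0,0,0],"rotation": [0,0,0],"gripper": 25},{"delta_pos": [0,0,0],"rotation": [0,0,0],"gripper": 25},{"delta_pos": [0,0,0],"rotation": [0,0,0],"gripper": 25},{"delta_pos": [0,0,0],"rotation": [0,0,0],"gripper": 25},{"delta_pos": [0,0,0],"rotation": [0,0,0],"gripper": 25}]'

```text
clock: 13.55
tcp_pos: [421.7, -366.2, 45.9]
tool_rot: [-0.037, 0.707, 0.033, 0.705]
force: [-0.4, 0.6, 5.9]
opening: 40.2
```

Run:
```python
from h import *
delta((577.3,-371,110),np.radians(5.5))
im=ctrl.get_image('scene')[:,:,::-1]; crop(im,290,220,540,420,3,'pics/q3.png')
```

```text
clock 13.55 tcp [ 421.7 -366.2   45.9] open 40.2 q6 [-0.95  0.03 -0.32  1.22 -0.01  0.53] F [-0.4  0.6  5.9]
dpos [-2.58 -0.82  6.17] rot [ 0.02 -0.03  0.06] jaw z [ 0.995  0.098 -0.003] y [-0.098  0.995 -0.006]
```

View pics/q3.png

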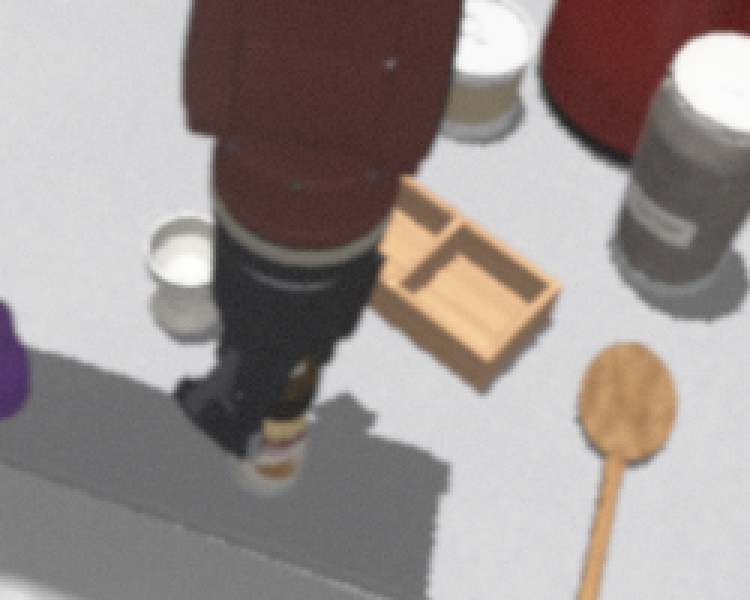

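Request:
carry_out --increments '[{"delta_pos": [-1,0,0],"rotation": [0,0,0],"gripper": 25},{"delta_pos": [-2,0,0],"rotation": [0,0,0],"gripper": 25},{"delta_pos": [-2.6,-0.1,1],"rotation": [0,0,0],"gripper": 25},{"delta_pos": [-2.6,-0.3,2.2],"rotation": [0,0,0],"gripper": 25},{"delta_pos": [-2.6,-0.5,3.5],"rotation": [0,0,0],"gripper": 25},{"delta_pos": [-2.6,-0.65,4.8],"rotation": [0,0,0],"gripper": 25},{"delta_pos": [-2.6,-0.8,5.8],"rotation": [0,0,0],"gripper": 25},{"delta_pos": [-2.6,-0.82,6.17],"rotation": [0,0,0],"gripper": 25},{"delta_pos": [-2.6,-0.82,6.17],"rotation": [0,0,0],"gripper": 25},{"delta_pos": [-2.6,-0.82,6.17],"rotation": [0,0,0],"gripper": 25}]'

```text
clock: 14.43
tcp_pos: [577.4, -370.9, 110.3]
tool_rot: [-0.037, 0.707, 0.033, 0.705]
force: [-0.5, 0.3, -1.8]
opening: 39.8
```

Run:
```python
from h import *
delta((577.3,-371,53.5),np.radians(5.5))
im=ctrl.get_image('top')[:,:,::-1]; crop(im,370,130,530,280,4,'pics/q4t.png')
im=ctrl.get_image('scene')[:,:,::-1]; crop(im,320,190,560,390,3,'pics/q4.png')
```

```text
clock 14.4333 tcp [ 577.4 -370.9  110.3] open 39.8 q6 [-0.76  0.38  0.19  1.38 -0.01  0.71] F [-0.5  0.3 -1.8]
dpos [2.27 0.01 0.  ] rot [ 0.03 -0.03  0.05] jaw z [ 0.995  0.099 -0.003] y [-0.099  0.995 -0.006]
```

View pics/q4.png

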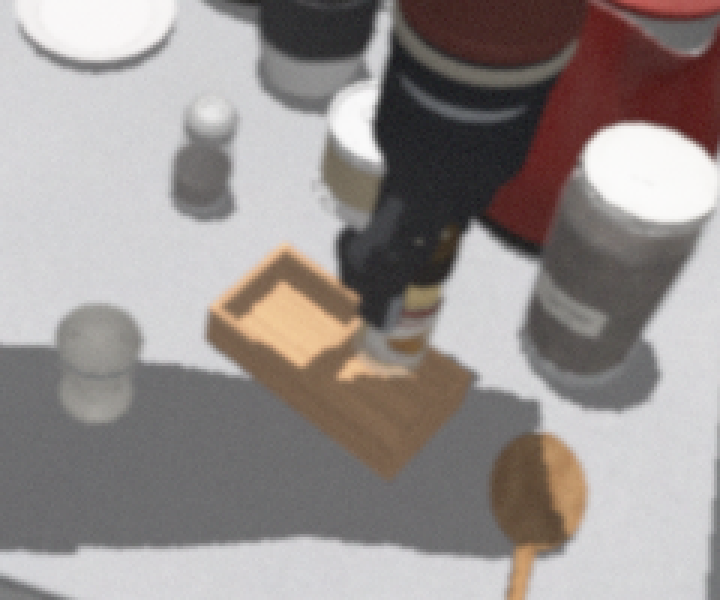

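View pics/q4t.png

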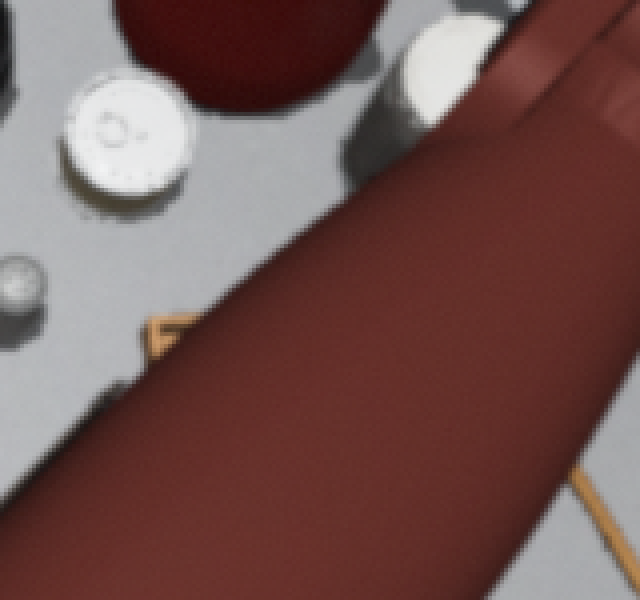

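Request:
carry_out --increments '[{"delta_pos": [0.6,0,0],"rotation": [0,0,0],"gripper": 25},{"delta_pos": [1.1,0,0],"rotation": [0,0,0],"gripper": 25},{"delta_pos": [1.6,0,0],"rotation": [0,0,0],"gripper": 25},{"delta_pos": [2,0,0],"rotation": [0,0,0],"gripper": 25},{"delta_pos": [2.2,0,0],"rotation": [0,0,0],"gripper": 25},{"delta_pos": [2.25,0,0],"rotation": [0,0,0],"gripper": 25},{"delta_pos": [2.25,0,0],"rotation": [0,0,0],"gripper": 25}]'

```text
clock: 15.12
tcp_pos: [576.2, -371.3, 53.9]
tool_rot: [-0.037, 0.707, 0.033, 0.705]
force: [-0.6, -0.3, -0.7]
opening: 40.2
```

Run:
```python
from h import *
delta((577.3,-371,51),np.radians(5.5))
im=ctrl.get_image('scene')[:,:,::-1]; crop(im,320,190,560,390,3,'pics/q5.png')
```

```text
clock 15.1167 tcp [ 576.2 -371.3   53.9] open 40.2 q6 [-0.76  0.4   0.12  1.29 -0.01  0.71] F [-0.6 -0.3 -0.7]
dpos [0.12 0.01 0.05] rot [ 0.02 -0.04  0.05] jaw z [ 0.995  0.098 -0.004] y [-0.098  0.995 -0.005]
```

View pics/q5.png

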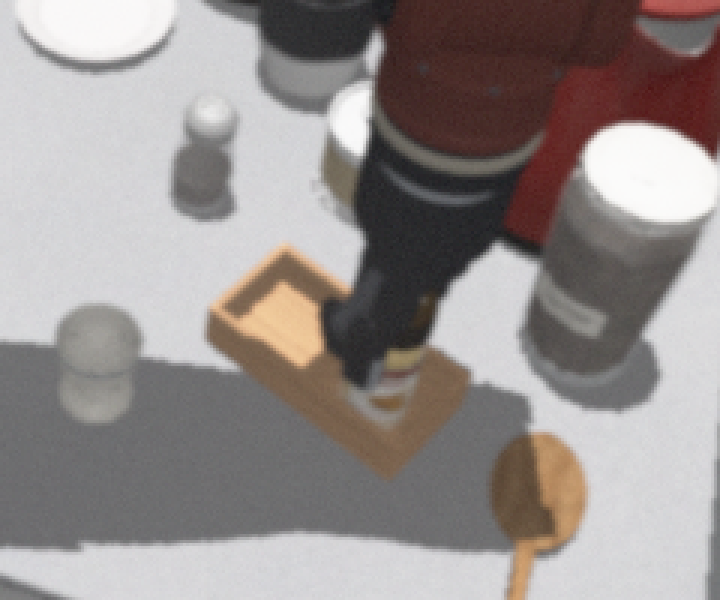

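Request:
carry_out --increments '[{"delta_pos": [0.06,0,0.04],"rotation": [0,0,0],"gripper": 25},{"delta_pos": [0.1,0,0.04],"rotation": [0,0,0],"gripper": 25},{"delta_pos": [0.1,0,0.04],"rotation": [0,0,0],"gripper": 25},{"delta_pos": [0.1,0,0.04],"rotation": [0,0,0],"gripper": 25}]'

```text
clock: 15.5
tcp_pos: [577.7, -371.6, 52.3]
tool_rot: [-0.037, 0.707, 0.033, 0.705]
force: [1.1, -0.4, -1.2]
opening: 40.2
```

Request:
carry_out --increments '[{"delta_pos": [0.08,0,0],"rotation": [0,0,0],"gripper": 25},{"delta_pos": [0.08,0,0],"rotation": [0,0,0],"gripper": 25},{"delta_pos": [0.08,0,0],"rotation": [0,0,0],"gripper": 25}]'

```text
clock: 15.75
tcp_pos: [577.9, -371.9, 51.9]
tool_rot: [-0.037, 0.707, 0.032, 0.706]
force: [-3.2, 2.2, 8.4]
opening: 39.9
```

Contact (8 N up): release and rise.

Request:
carry_out --increments '[{"delta_pos": [0,0,0],"rotation": [0,0,0],"gripper": 46},{"delta_pos": [0,0,0],"rotation": [0,0,0],"gripper": 56},{"delta_pos": [0,0,0],"rotation": [0,0,0],"gripper": 75},{"delta_pos": [0,0,0],"rotation": [0,0,0],"gripper": 75},{"delta_pos": [-0.5,0,0],"rotation": [0,0,0],"gripper": 80},{"delta_pos": [-1.5,0,0],"rotation": [0,0,0],"gripper": 80},{"delta_pos": [-2.7,0,0],"rotation": [0,0,0],"gripper": 80},{"delta_pos": [-4,0,0],"rotation": [0,0,0],"gripper": 80},{"delta_pos": [-5,0,0],"rotation": [0,0,0],"gripper": 80},{"delta_pos": [-5,0,0],"rotation": [0,0,0],"gripper": 80}]'

```text
clock: 16.58
tcp_pos: [580.0, -372.8, 185.0]
tool_rot: [-0.04, 0.705, 0.03, 0.708]
force: [-0.1, -0.4, 1.1]
opening: 80.2
```

Run:
```python
from h import *
delta((616,-185.5,150),np.radians(5.5))
im=ctrl.get_image('scene')[:,:,::-1]; crop(im,320,190,560,390,3,'pics/q6.png')
```

```text
clock 16.5833 tcp [ 580.  -372.8  185. ] open 80.2 q6 [-0.76  0.36  0.31  1.5  -0.01  0.72] F [-0.1 -0.4  1.1]
dpos [1.3  7.33 2.16] rot [0.02 0.04 0.14] jaw z [0.995 0.098 0.004] y [-0.098  0.995 -0.014]
```

View pics/q6.png

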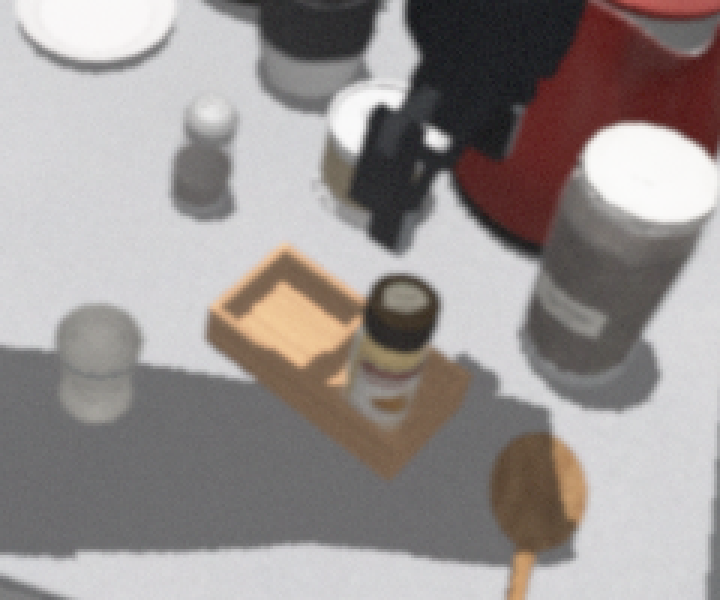

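Run:
```python
from h import *
print(ray('scene',[(410,208),(426,218),(441,208),(357,170)],0).round(0), ray('top',[(356,135),(356,160)],0).round(0), ray('top',[(356,135),(356,158)],80).round(0))
```

```text
[[ 751. -119.    0.]
 [ 755. -163.    0.]
 [ 804. -163.    0.]
 [ 747.   54.    0.]] [[ 800. -152.    0.]
 [ 736. -151.    0.]] [[ 770. -147.   80.]
 [ 715. -146.   80.]]
```

Request:
carry_out --increments '[{"delta_pos": [0,1.4,0.4],"rotation": [0,0,0],"gripper": 85},{"delta_pos": [0,2.9,0.8],"rotation": [0,0,0],"gripper": 85},{"delta_pos": [0,4.4,1.3],"rotation": [0,0,0],"gripper": 85},{"delta_pos": [0.5,5.9,1.8],"rotation": [0,0,0],"gripper": 85},{"delta_pos": [1,7.2,2.16],"rotation": [0,0,0],"gripper": 85},{"delta_pos": [1.3,7.33,2.16],"rotation": [0,0,0],"gripper": 85},{"delta_pos": [1.3,7.33,2.16],"rotation": [0,0,0],"gripper": 85},{"delta_pos": [1.3,7.33,2.16],"rotation": [0,0,0],"gripper": 85}]'

```text
clock: 17.3
tcp_pos: [614.8, -185.0, 146.4]
tool_rot: [-0.039, 0.706, 0.031, 0.707]
force: [-0.2, -0.4, 0.1]
opening: 85.0
```

Run:
```python
from h import *
delta((616,-185.5,38),np.radians(5.5))
im=ctrl.get_image('scene')[:,:,::-1]; crop(im,320,140,560,340,3,'pics/q7.png')
im=ctrl.get_image('top')[:,:,::-1]; crop(im,370,130,530,280,4,'pics/q7t.png')
```

```text
clock 17.3 tcp [ 614.8 -185.   146.4] open 85.0 q6 [-0.49  0.23  0.08  1.42 -0.01  0.98] F [-0.2 -0.4  0.1]
dpos [4.34 0.03 0.04] rot [0.03 0.01 0.11] jaw z [0.995 0.099 0.001] y [-0.099  0.995 -0.012]
```

View pics/q7.png

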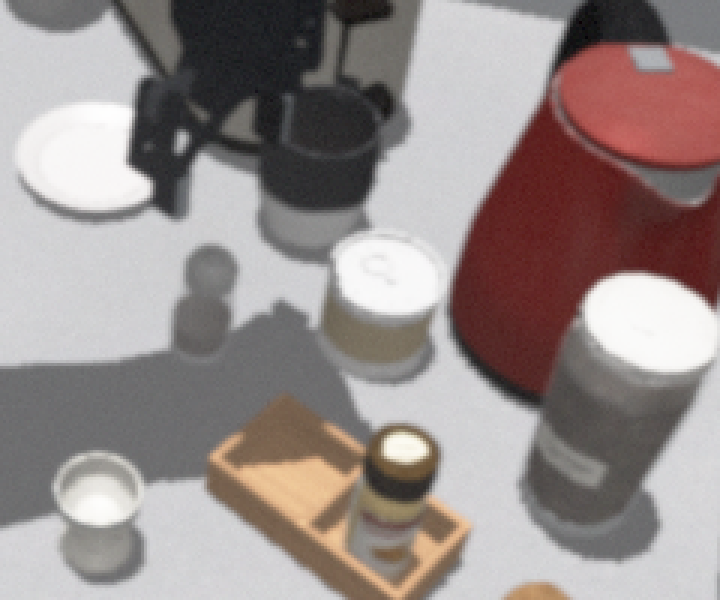

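View pics/q7t.png

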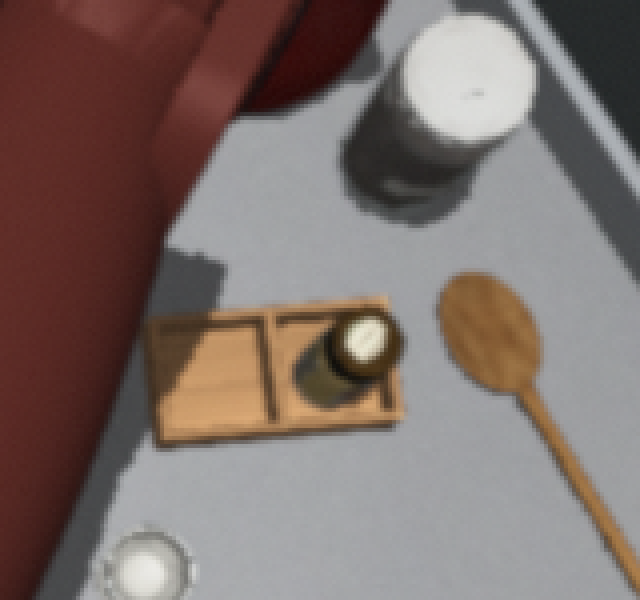

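Run:
```python
from h import *
im=ctrl.get_image('scene')[:,:,::-1]; cv2.imwrite('pics/f1.png',im)
im=ctrl.get_image('top')[:,:,::-1]; cv2.imwrite('pics/f1t.png',im)
```

```text
(no output)
```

View pics/f1.png

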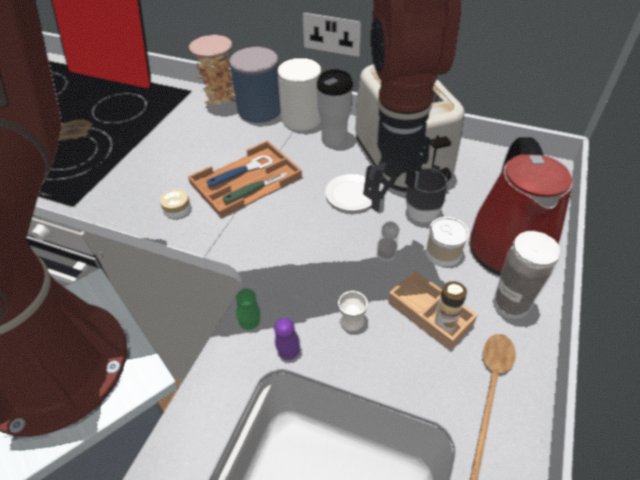

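View pics/f1t.png

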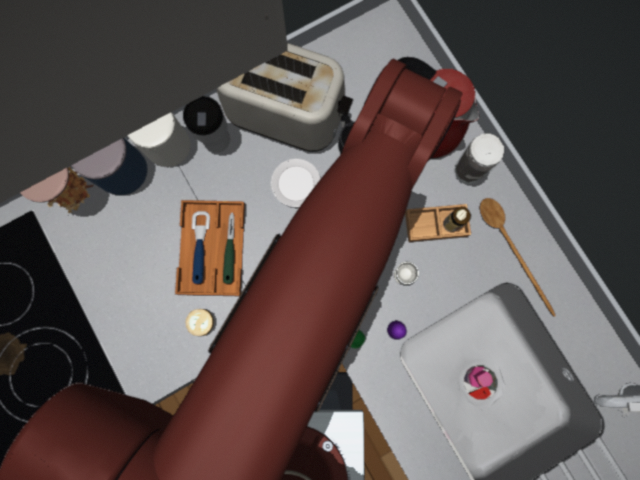

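Request:
carry_out --increments '[{"delta_pos": [0.8,0.03,0.04],"rotation": [0,0,0.1],"gripper": 85},{"delta_pos": [1.6,0.03,0.04],"rotation": [0,0,0.1],"gripper": 85},{"delta_pos": [2.4,0.03,0.04],"rotation": [0,0,0.1],"gripper": 85},{"delta_pos": [3.2,0.03,0.04],"rotation": [0,0,0.1],"gripper": 85},{"delta_pos": [3.9,0.03,0.04],"rotation": [0,0,0.1],"gripper": 85},{"delta_pos": [4.2,0.03,0.04],"rotation": [0,0,0.1],"gripper": 85},{"delta_pos": [4.25,0.03,0.04],"rotation": [0,0,0.1],"gripper": 85},{"delta_pos": [4.25,0.03,0.04],"rotation": [0,0,0.1],"gripper": 85},{"delta_pos": [4.25,0.03,0.04],"rotation": [0,0,0.1],"gripper": 70}]'

```text
clock: 18.25
tcp_pos: [617.6, -187.9, 43.2]
tool_rot: [-0.035, 0.705, 0.033, 0.708]
force: [-0.4, 0.3, 0.3]
opening: 74.8
```

Run:
```python
from h import *
delta((616,-185.5,39),np.radians(5.5))
im=ctrl.get_image('scene')[:,:,::-1]; crop(im,320,140,560,340,3,'pics/q8.png')
```

```text
clock 18.25 tcp [ 617.6 -187.9   43.2] open 74.8 q6 [-0.5   0.28 -0.05  1.24 -0.    0.98] F [-0.4  0.3  0.3]
dpos [ 0.17  0.1  -0.05] rot [0.   0.04 0.03] jaw z [0.995 0.096 0.004] y [-0.096  0.995 -0.003]
```

View pics/q8.png

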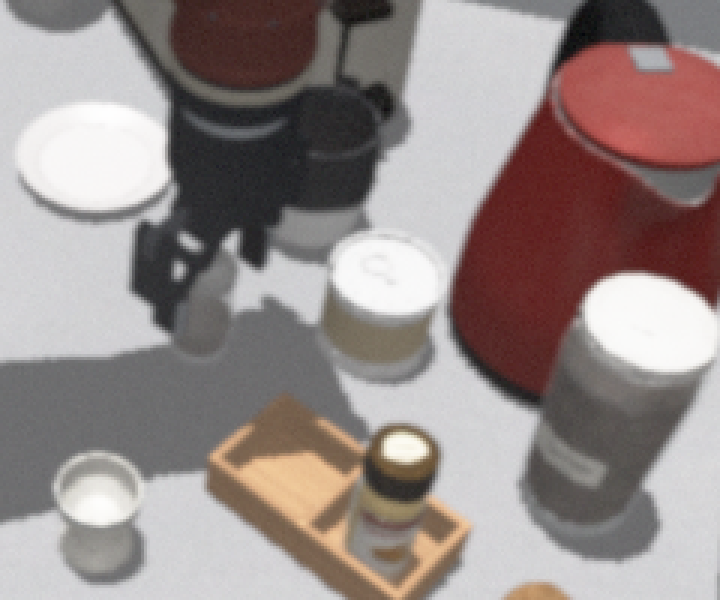

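Request:
carry_out --grip_force 35 --increments '[{"delta_pos": [0.17,0.1,-0.05],"rotation": [0,0,0],"gripper": 70},{"delta_pos": [0.17,0.1,-0.05],"rotation": [0,0,0],"gripper": 60},{"delta_pos": [0.17,0.1,-0.05],"rotation": [0,0,0],"gripper": 30},{"delta_pos": [0.17,0.1,-0.05],"rotation": [0,0,0],"gripper": 30},{"delta_pos": [0.17,0.1,-0.05],"rotation": [0,0,0],"gripper": 30},{"delta_pos": [0.17,0.1,-0.05],"rotation": [0,0,0],"gripper": 30},{"delta_pos": [0.17,0.1,-0.05],"rotation": [0,0,0],"gripper": 30},{"delta_pos": [0.17,0.1,-0.05],"rotation": [0,0,0],"gripper": 30}]'

```text
clock: 18.97
tcp_pos: [616.6, -185.7, 39.6]
tool_rot: [-0.035, 0.704, 0.033, 0.708]
force: [-0.4, -0.4, 5.1]
opening: 35.9
```

Run:
```python
from h import *
delta((571,-303,110),np.radians(5.5))
im=ctrl.get_image('scene')[:,:,::-1]; crop(im,320,140,560,340,3,'pics/q9.png')
```

```text
clock 18.9667 tcp [ 616.6 -185.7   39.6] open 35.9 q6 [-0.49  0.28 -0.06  1.23 -0.    0.98] F [-0.4 -0.4  5.1]
dpos [-2.81 -4.51 -2.25] rot [0.   0.05 0.04] jaw z [0.995 0.096 0.005] y [-0.096  0.995 -0.004]
```

View pics/q9.png

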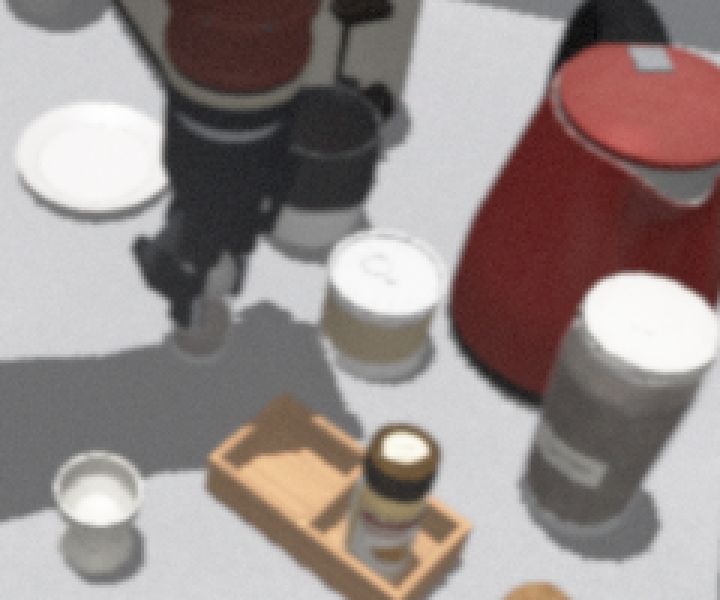

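Request:
carry_out --increments '[{"delta_pos": [0,0,0],"rotation": [0,0,0],"gripper": 30},{"delta_pos": [0,0,0],"rotation": [0,0,0],"gripper": 30}]'

```text
clock: 19.18
tcp_pos: [616.5, -185.7, 39.6]
tool_rot: [-0.035, 0.704, 0.033, 0.708]
force: [-0.7, 0.5, 3.6]
opening: 36.1
```

Run:
```python
from h import *
im=ctrl.get_image('scene')[:,:,::-1]; crop(im,350,180,430,270,8,'pics/q10.png')
im=ctrl.get_image('top')[:,:,::-1]; crop(im,330,160,430,260,6,'pics/q10t.png')
print(proj('scene',[[616.6,-185.7,z] for z in (0,40,59,90)]),proj('top',[[616.6,-185.7,0]]))
```

```text
[[387.07988809 254.91740693]
 [388.74922826 241.81796567]
 [389.57780673 235.31604637]
 [390.98244058 224.293776  ]] [[371.11934916 207.90744593]]
```

View pics/q10.png

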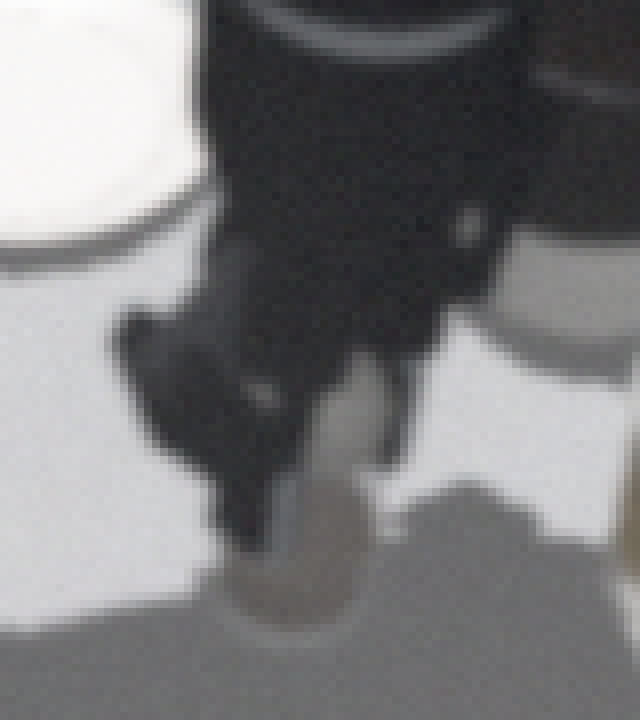

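View pics/q10t.png

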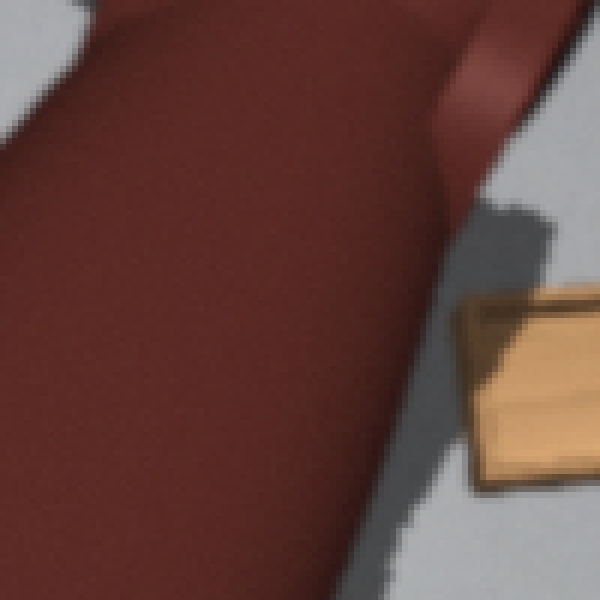

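Request:
carry_out --increments '[{"delta_pos": [-0.3,0,0],"rotation": [0,0,0],"gripper": 30},{"delta_pos": [-0.6,0,0],"rotation": [0,0,0],"gripper": 30},{"delta_pos": [-0.8,0,0],"rotation": [0,0,0],"gripper": 30},{"delta_pos": [-0.8,0,0],"rotation": [0,0,0],"gripper": 30}]'

```text
clock: 19.62
tcp_pos: [617.3, -186.0, 61.4]
tool_rot: [-0.036, 0.704, 0.032, 0.709]
force: [0.2, -0.2, -0.9]
opening: 35.9
```

Run:
```python
from h import *
im=ctrl.get_image('scene')[:,:,::-1]; crop(im,350,180,430,270,8,'pics/q11.png')
delta((571,-303,110),np.radians(5.5))
```

```text
clock 19.6667 tcp [ 617.  -185.9   60.7] open 36.0 q6 [-0.49  0.26 -0.03  1.26 -0.    0.98] F [ 0.2 -0.1 -1.1]
dpos [-1.97 -4.5  -2.27] rot [0.   0.06 0.05] jaw z [0.995 0.096 0.007] y [-0.096  0.995 -0.005]
```

View pics/q11.png

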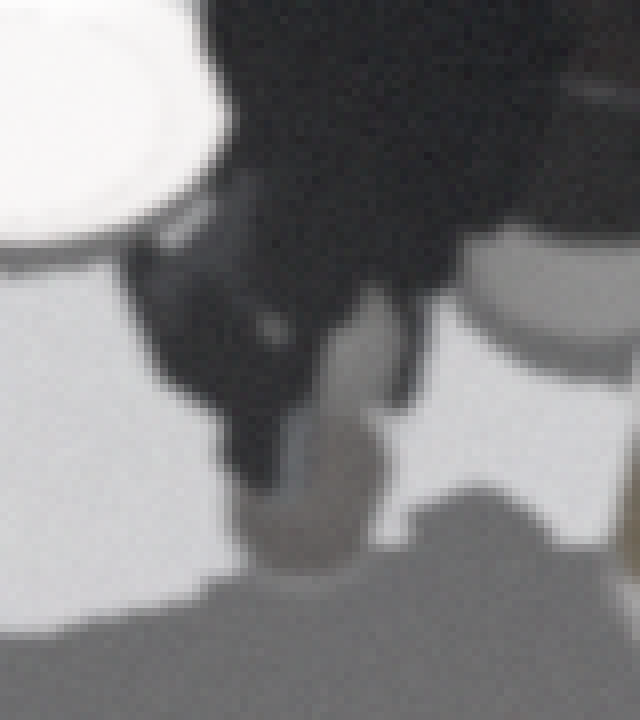

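Request:
carry_out --increments '[{"delta_pos": [-1,-0.3,-0.2],"rotation": [0,0,0],"gripper": 30},{"delta_pos": [-2,-1.3,-0.7],"rotation": [0,0,0],"gripper": 30},{"delta_pos": [-2,-2.6,-1.3],"rotation": [0,0,0],"gripper": 30},{"delta_pos": [-2,-3.8,-1.9],"rotation": [0,0,0],"gripper": 30},{"delta_pos": [-2,-4.55,-2.35],"rotation": [0,0,0],"gripper": 30},{"delta_pos": [-2,-4.6,-2.35],"rotation": [0,0,0],"gripper": 30},{"delta_pos": [-2,-4.6,-2.35],"rotation": [0,0,0],"gripper": 30},{"delta_pos": [-2,-4.6,-2.35],"rotation": [0,0,0],"gripper": 30}]'

```text
clock: 20.33
tcp_pos: [569.2, -305.3, 110.5]
tool_rot: [-0.035, 0.704, 0.033, 0.709]
force: [0.8, 0.7, -1.1]
opening: 36.1
```

Run:
```python
from h import *
im=ctrl.get_image('scene')[:,:,::-1]; crop(im,360,200,510,350,4,'pics/q12.png')
delta((569.5,-305,48),np.radians(5.5))
s=ctrl.observe()['tcp_pos']; print(proj('scene',[[s[0],s[1],s[2]-39.6]]))
```

```text
clock 20.3833 tcp [ 569.5 -304.8  110.6] open 36.2 q6 [-0.69  0.24  0.03  1.35  0.    0.78] F [ 0.2 -0.1 -1.1]
dpos [ 2.5   0.   -0.02] rot [0.01 0.06 0.04] jaw z [0.995 0.097 0.006] y [-0.097  0.995 -0.004]
[[417.9760647  281.30307268]]
```

View pics/q12.png

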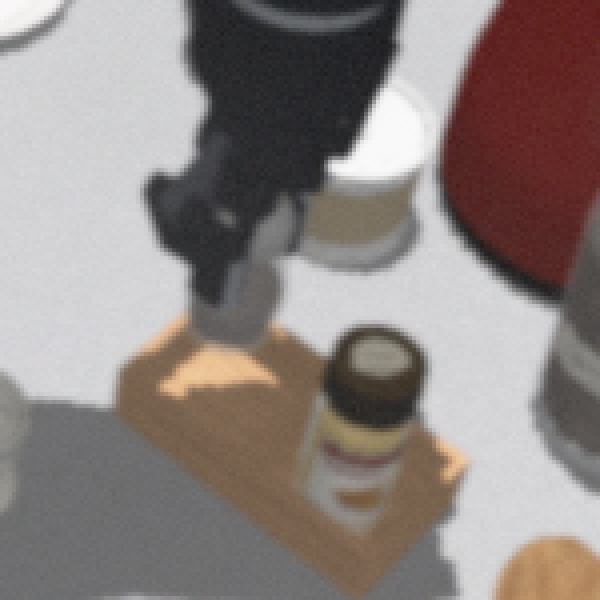

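Request:
carry_out --increments '[{"delta_pos": [0.6,0,0],"rotation": [0,0,0],"gripper": 30},{"delta_pos": [1.2,0,0],"rotation": [0,0,0],"gripper": 30},{"delta_pos": [1.8,0,0],"rotation": [0,0,0],"gripper": 30},{"delta_pos": [2.2,0,0],"rotation": [0,0,0],"gripper": 30},{"delta_pos": [2.4,0,0],"rotation": [0,0,0],"gripper": 30},{"delta_pos": [2.5,0,0],"rotation": [0,0,0],"gripper": 30},{"delta_pos": [2.5,0,0],"rotation": [0,0,0],"gripper": 30}]'

```text
clock: 20.97
tcp_pos: [570.0, -304.7, 47.9]
tool_rot: [-0.036, 0.704, 0.033, 0.709]
force: [-0.3, 0.1, -0.7]
opening: 36.2
```

Run:
```python
from h import *
im=ctrl.get_image('scene')[:,:,::-1]; crop(im,370,220,470,320,6,'pics/q13.png')
delta((569.5,-305,45.5),np.radians(5.5))
```

```text
clock 21.0167 tcp [ 570.2 -305.    48.6] open 36.3 q6 [-0.69  0.28 -0.04  1.24  0.    0.78] F [-0.1  0.2 -1.3]
dpos [ 0.12  0.   -0.03] rot [0.01 0.06 0.05] jaw z [0.995 0.097 0.007] y [-0.097  0.995 -0.005]
```

View pics/q13.png

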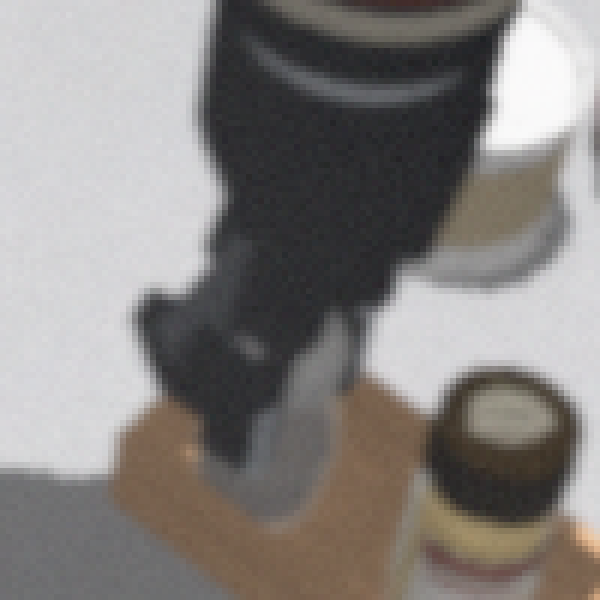

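Request:
carry_out --increments '[{"delta_pos": [0.08,0,0],"rotation": [0,0,0],"gripper": 30},{"delta_pos": [0.12,0,0],"rotation": [0,0,0],"gripper": 30},{"delta_pos": [0.14,0,0],"rotation": [0,0,0],"gripper": 30},{"delta_pos": [0.14,0,0],"rotation": [0,0,0],"gripper": 30}]'

```text
clock: 21.35
tcp_pos: [570.6, -305.4, 45.7]
tool_rot: [-0.036, 0.703, 0.033, 0.709]
force: [0.0, -0.0, 1.4]
opening: 36.0
```

Request:
carry_out --increments '[{"delta_pos": [0.05,0,0],"rotation": [0,0,0],"gripper": 30},{"delta_pos": [0.08,0,0],"rotation": [0,0,0],"gripper": 30},{"delta_pos": [0.08,0,0],"rotation": [0,0,0],"gripper": 30}]'

```text
clock: 21.6
tcp_pos: [570.9, -306.1, 45.6]
tool_rot: [-0.037, 0.703, 0.032, 0.709]
force: [-3.2, 0.7, 10.5]
opening: 36.0
```

Request:
carry_out --increments '[{"delta_pos": [0,0,0],"rotation": [0,0,0],"gripper": 42},{"delta_pos": [0,0,0],"rotation": [0,0,0],"gripper": 52},{"delta_pos": [0,0,0],"rotation": [0,0,0],"gripper": 80},{"delta_pos": [0,0,0],"rotation": [0,0,0],"gripper": 80},{"delta_pos": [0,0,0],"rotation": [0,0,0],"gripper": 80},{"delta_pos": [-0.8,0,0],"rotation": [0,0,0],"gripper": 80},{"delta_pos": [-1.8,0,0],"rotation": [0,0,0],"gripper": 80},{"delta_pos": [-3,0,0],"rotation": [0,0,0],"gripper": 80},{"delta_pos": [-4.5,0,0],"rotation": [0,0,0],"gripper": 80},{"delta_pos": [-5,0,0],"rotation": [0,0,0],"gripper": 80}]'

```text
clock: 22.43
tcp_pos: [571.2, -306.4, 176.3]
tool_rot: [-0.038, 0.702, 0.03, 0.711]
force: [0.8, -0.8, 1.2]
opening: 79.9
```

Run:
```python
from h import *
im=ctrl.get_image('scene')[:,:,::-1]; crop(im,370,220,490,350,5,'pics/q14.png')
t=cv2.imread('pics/top0.png'); s=cv2.imread('pics/scene0.png')
crop(t,385,250,425,295,12,'pics/et.png'); crop(s,325,280,385,340,10,'pics/es.png')
crop(t,260,150,330,215,9,'pics/sat.png'); 
delta((456,-254,120),np.radians(5.5))
```

```text
clock 22.4833 tcp [ 571.8 -306.8  177.3] open 79.7 q6 [-0.69  0.22  0.13  1.46  0.    0.78] F [1.1 0.3 1.8]
dpos [ 2.2   2.58 -4.44] rot [0.01 0.13 0.12] jaw z [0.995 0.097 0.014] y [-0.097  0.995 -0.013]
```

View pics/q14.png

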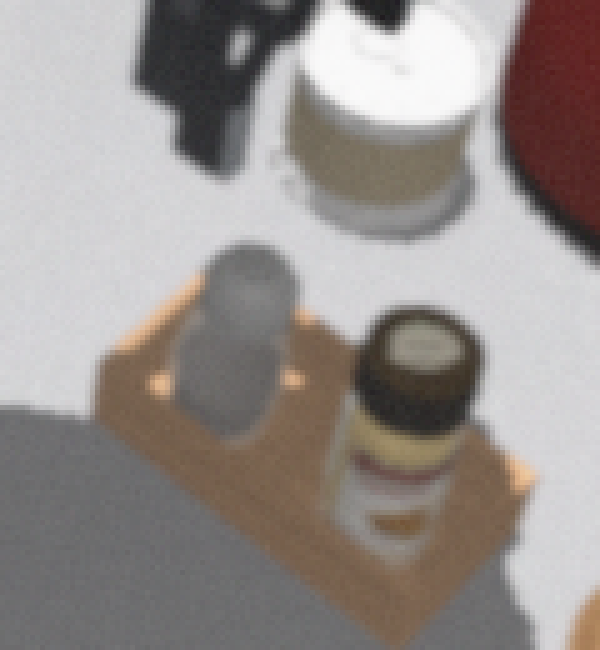

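View pics/et.png

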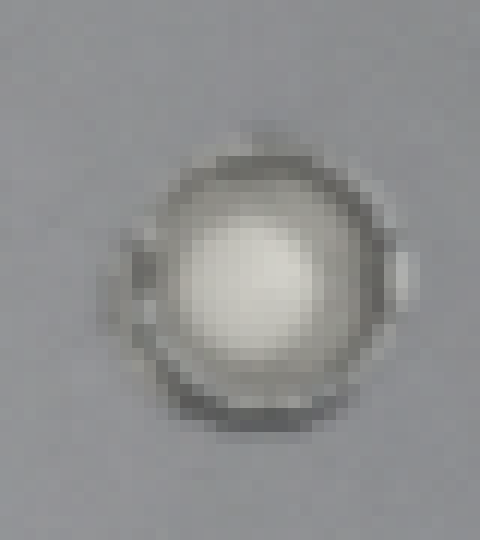

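View pics/es.png

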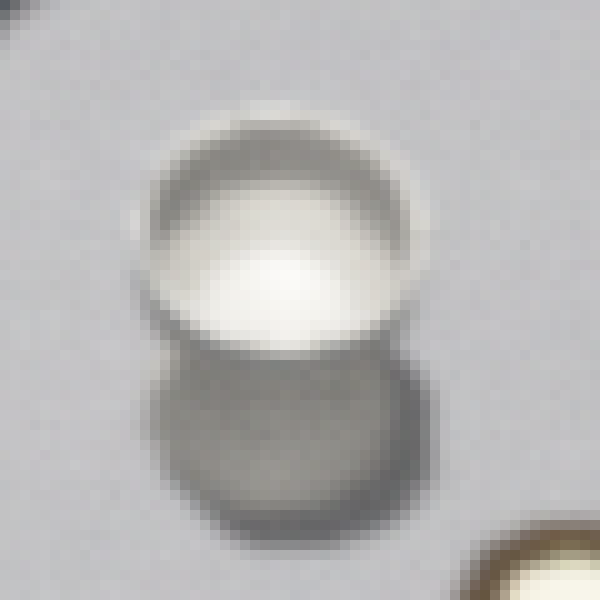

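View pics/sat.png

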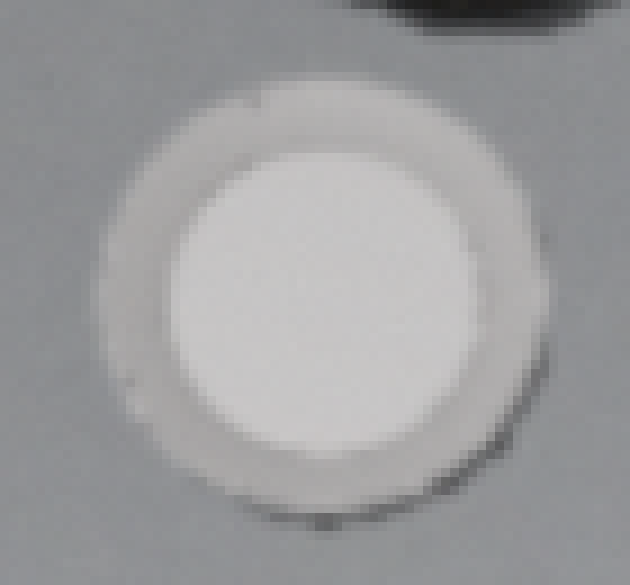

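Run:
```python
from m import *
P=lambda x:np.round(x,1)
a=(406.6,272.4);b=(352.6,302.6)
print('egg',tri(a,b),P(ray('top',[a],58)),P(ray('scene',[b],58)))
print('sauc in',P(ray('top',[(295.6,183.2)],5)),'out',P(ray('top',[(295.3,182.4)],13)))
s=cv2.imread('pics/scene0.png'); crop(s,310,160,395,225,8,'pics/sas.png')
```

```text
egg (array([ 456.23525459, -258.05689275,   56.47359019]), np.float64(1.8118155746871598)) [[ 455.3 -257.3   58. ]] [[ 456.3 -259.2   58. ]]
sauc in [[676.7  -4.7   5. ]] out [[676.4  -4.4  13. ]]
```

View pics/sas.png

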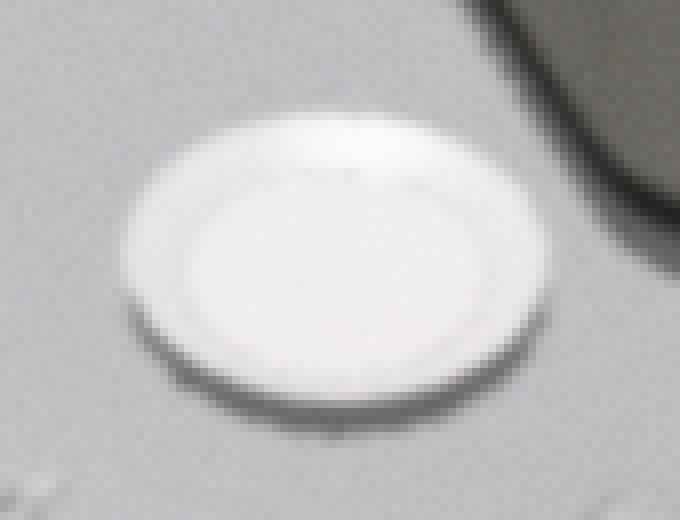

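Run:
```python
from m import *
P=lambda x:np.round(x,1)
print('sauc scene',P(ray('scene',[(351.4,191.6)],13)))
print('toaster scene base',P(ray('scene',[(355,130),(370,160),(385,178),(397,187),(420,187)],0)))
print('toaster top lower edge z0/100/190'); 
for z in (0,100,190): print(P(ray('top',[(230,115),(270,132),(300,145),(325,148)],z)))
s=ctrl.observe(); print(s['qpos'])
t=cv2.imread('pics/top0.png'); crop(t,210,30,360,210,4,'pics/toast.png')
s=cv2.imread('pics/scene0.png'); crop(s,340,50,470,200,5,'pics/toasts.png')
```

```text
sauc scene [[676.7  -5.8  13. ]]
toaster scene base [[850.5 178.3   0. ]
 [796.7  61.9  -0. ]
 [778.5 -10.2   0. ]
 [777.8 -50.9   0. ]
 [818.6 -84.9   0. ]]
toaster top lower edge z0/100/190
[[851.7 158.1   0. ]
 [807.7  59.    0. ]
 [774.3 -14.6   0. ]
 [766.6 -75.7   0. ]]
[[810.4 140.  100. ]
 [769.8  48.9 100. ]
 [739.1 -19.  100. ]
 [732.  -75.2 100. ]]
[[773.2 123.8 190. ]
 [735.8  39.7 190. ]
 [707.5 -22.9 190. ]
 [700.9 -74.7 190. ]]
[-6.93910717e-01  2.24307688e-01  1.31388224e-01  1.45878885e+00
  8.03497459e-04  7.79747309e-01]
```

View pics/toast.png

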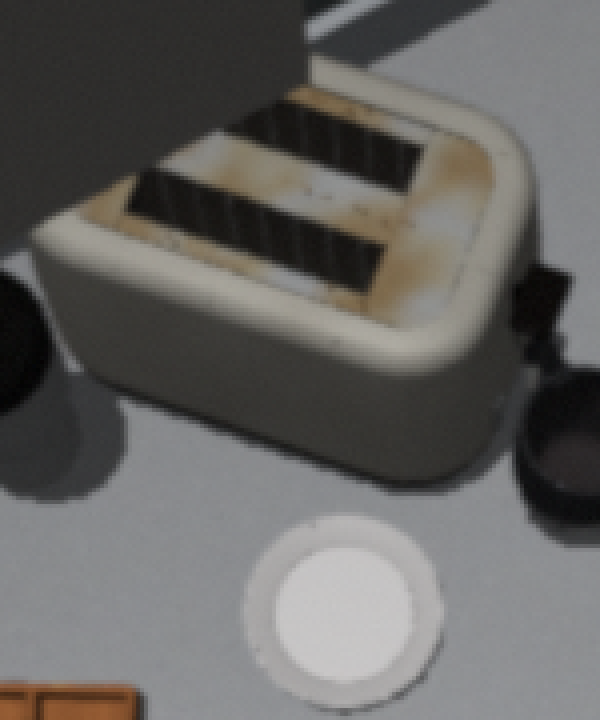

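View pics/toasts.png

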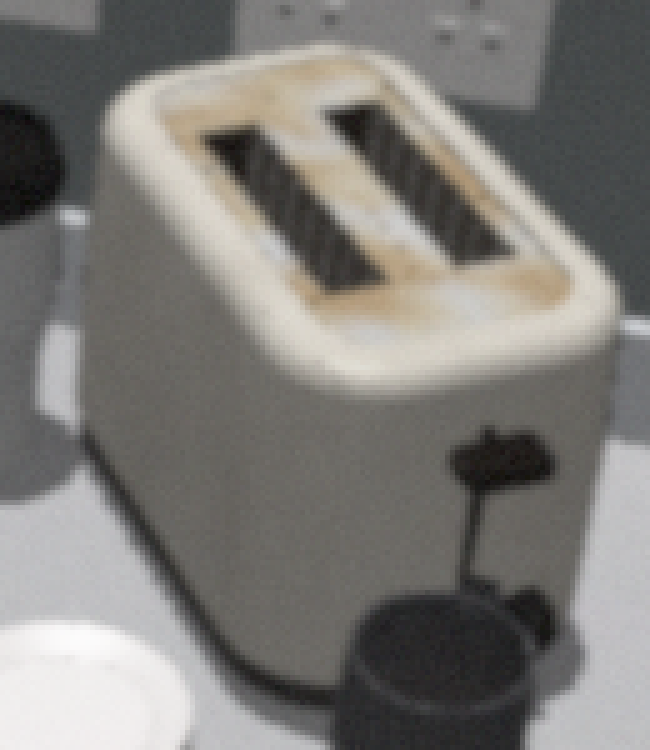

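Run:
```python
from m import *
P=lambda x:np.round(x,0)
for z in (300,450,600,700,800): print(z,'saucer col',P(proj('top',[[676,-5,z]])),'salt col',P(proj('top',[[615,-185,z]])),'cupb',P(ray('top',[(285,50),(200,97),(100,150),(0,202)],z))[:,:2].tolist())
```

```text
300 saucer col [[288. 141.]] salt col [[385. 173.]] cupb [[859.0, 2.0], [764.0, 161.0], [660.0, 343.0], [561.0, 517.0]]
450 saucer col [[282. 109.]] salt col [[396. 146.]] cupb [[777.0, -9.0], [696.0, 125.0], [608.0, 278.0], [525.0, 426.0]]
600 saucer col [[273.  63.]] salt col [[412. 107.]] cupb [[694.0, -20.0], [629.0, 89.0], [557.0, 214.0], [489.0, 334.0]]
700 saucer col [[265.  20.]] salt col [[426.  70.]] cupb [[639.0, -28.0], [583.0, 65.0], [523.0, 171.0], [466.0, 273.0]]
800 saucer col [[254. -40.]] salt col [[446.  19.]] cupb [[584.0, -35.0], [538.0, 41.0], [489.0, 128.0], [442.0, 211.0]]
```

Run:
```python
from m import *
K,R,t=cal('scene'); print('cam scene',-R.T@t); K,R,t=cal('top'); print('cam top',-R.T@t)
for z in (400,450,500,550,600,650,700,800): 
    w=ray('top',[(285,50),(200,97),(100,150)],z); print(z,w[:,:2].round(0).tolist(),proj('scene',w).round(0).tolist())
for z in (300,400,500): print(proj('scene',[[676,-5,z],[615,-185,z]]).round(0).tolist())
```

```text
cam scene [ 106.36616538 -624.32595157  778.02037823]
cam top [ 331.83915989  -69.30013156 1258.7331444 ]
400 [[804.0, -5.0], [719.0, 137.0], [625.0, 300.0]] [[411.0, 0.0], [324.0, -11.0], [235.0, -24.0]]
450 [[777.0, -9.0], [696.0, 125.0], [608.0, 278.0]] [[405.0, -25.0], [318.0, -36.0], [230.0, -47.0]]
500 [[749.0, -13.0], [674.0, 113.0], [591.0, 257.0]] [[398.0, -54.0], [311.0, -63.0], [224.0, -73.0]]
550 [[722.0, -17.0], [651.0, 101.0], [574.0, 235.0]] [[390.0, -86.0], [304.0, -94.0], [217.0, -102.0]]
600 [[694.0, -20.0], [629.0, 89.0], [557.0, 214.0]] [[380.0, -123.0], [295.0, -129.0], [209.0, -136.0]]
650 [[667.0, -24.0], [606.0, 77.0], [540.0, 192.0]] [[370.0, -166.0], [285.0, -170.0], [199.0, -175.0]]
700 [[639.0, -28.0], [583.0, 65.0], [523.0, 171.0]] [[357.0, -216.0], [273.0, -218.0], [188.0, -221.0]]
800 [[584.0, -35.0], [538.0, 41.0], [489.0, 128.0]] [[324.0, -347.0], [242.0, -344.0], [160.0, -340.0]]
[[355.0, 75.0], [402.0, 133.0]]
[[358.0, 21.0], [409.0, 76.0]]
[[360.0, -44.0], [418.0, 5.0]]
```

Run:
```python
from m import *
for z in (200,300,400,500,600): print(z,'salt A',proj('top',[[554,-300,z]]).round(0).tolist(),'B',proj('top',[[615,-185,z]]).round(0).tolist(),' op4 A',proj('top',[[481-.305*130,-20-.95*130,z]]).round(0).tolist(),'B',proj('top',[[481,-20,z]]).round(0).tolist())
im=ctrl.get_image('top')[:,:,::-1]; cv2.imwrite('pics/n1.png',im)
im=ctrl.get_image('scene')[:,:,::-1]; cv2.imwrite('pics/n1s.png',im)
print(ctrl.observe()['tcp_pos'])
```

```text
200 salt A [[437.0, 216.0]] B [[380.0, 187.0]]  op4 A [[360.0, 272.0]] B [[298.0, 253.0]]
300 salt A [[449.0, 205.0]] B [[385.0, 173.0]]  op4 A [[364.0, 266.0]] B [[295.0, 245.0]]
400 salt A [[463.0, 191.0]] B [[392.0, 156.0]]  op4 A [[369.0, 259.0]] B [[292.0, 235.0]]
500 salt A [[480.0, 174.0]] B [[401.0, 134.0]]  op4 A [[375.0, 250.0]] B [[288.0, 223.0]]
600 salt A [[503.0, 152.0]] B [[412.0, 107.0]]  op4 A [[382.0, 239.0]] B [[283.0, 208.0]]
[ 570.52687828 -305.81261702  171.84028424]
```

View pics/n1.png

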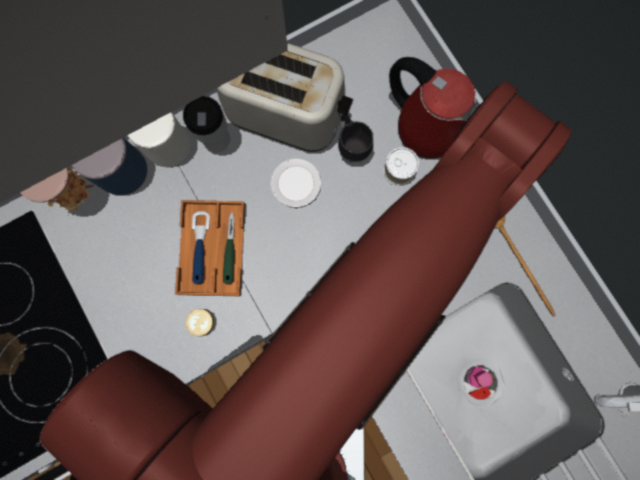

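View pics/n1s.png

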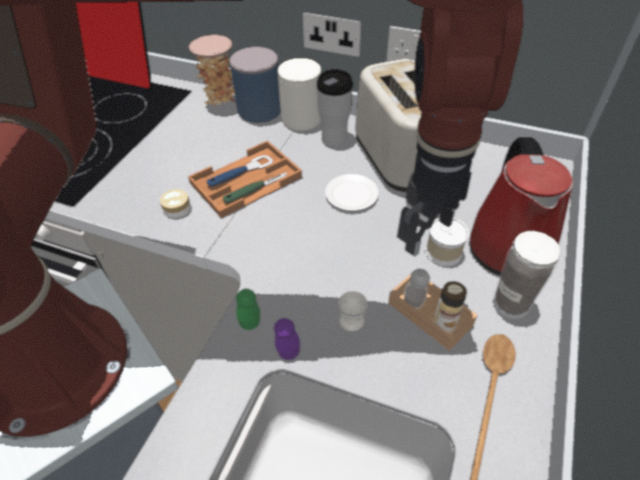

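Run:
```python
from h import *
delta((456,-258,110),np.radians(92))
s=cv2.imread('pics/n1s.png'); crop(s,380,255,480,350,8,'pics/n1c.png')
```

```text
clock 22.5833 tcp [ 570.5 -305.8  171.8] open 79.7 q6 [-0.69  0.23  0.12  1.45  0.    0.78] F [-0.3  0.6 -0.8]
dpos [ 2.41  2.37 -4.4 ] rot [-1.441e+01  1.000e-02  1.400e-01] jaw z [0.995 0.097 0.01 ] y [-0.097  0.995 -0.009]
```

View pics/n1c.png

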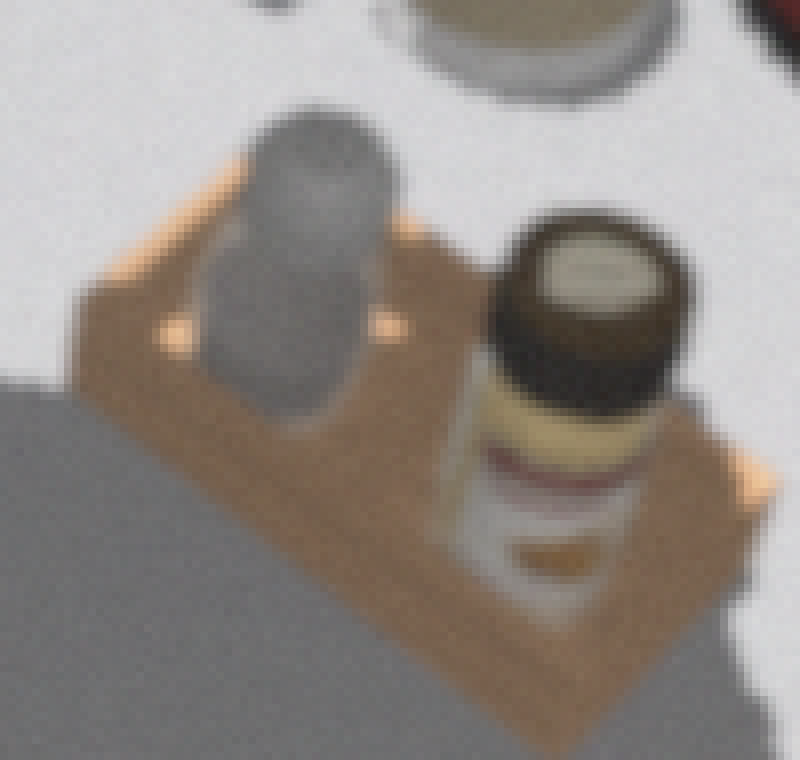

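Request:
carry_out --increments '[{"delta_pos": [0,0.3,-0.5],"rotation": [-1.1,0,0],"gripper": 80},{"delta_pos": [0,0.6,-1],"rotation": [-2.2,0,0],"gripper": 80},{"delta_pos": [0,0.9,-1.6],"rotation": [-3.3,0,0],"gripper": 80},{"delta_pos": [0,1.2,-2.2],"rotation": [-4.4,0,0],"gripper": 80},{"delta_pos": [0,1.5,-2.8],"rotation": [-5.5,0,0],"gripper": 80},{"delta_pos": [0,1.8,-3.3],"rotation": [-6.6,0,0],"gripper": 80},{"delta_pos": [0,2,-3.8],"rotation": [-7.7,0,0],"gripper": 80},{"delta_pos": [0,2.3,-4.2],"rotation": [-8.8,0,0],"gripper": 80},{"delta_pos": [0.5,2.37,-4.4],"rotation": [-9.9,0,0],"gripper": 80},{"delta_pos": [1,2.37,-4.4],"rotation": [-11,0,0],"gripper": 80}]'

```text
clock: 23.42
tcp_pos: [454.5, -257.1, 143.7]
tool_rot: [-0.419, 0.571, 0.411, 0.574]
force: [0.6, -0.2, -0.3]
opening: 80.0
```

Run:
```python
from h import *
delta((456,-258,100),np.radians(92))
```

```text
clock 23.4167 tcp [ 454.5 -257.1  143.7] open 80.0 q6 [-0.77 -0.15 -0.31  1.4   0.   -0.45] F [ 0.6 -0.2 -0.3]
dpos [ 1.75 -0.05 -0.01] rot [-3.35 -0.06  0.1 ] jaw z [ 0.311  0.95  -0.004] y [-0.95   0.311 -0.012]
```

Request:
carry_out --increments '[{"delta_pos": [0.4,-0.05,0],"rotation": [-1.2,0,0],"gripper": 80},{"delta_pos": [0.9,-0.05,0],"rotation": [-2.3,0,0],"gripper": 80},{"delta_pos": [1.4,-0.05,0],"rotation": [-3.3,0,0.1],"gripper": 80},{"delta_pos": [1.75,-0.05,0],"rotation": [-3.35,0,0.1],"gripper": 80},{"delta_pos": [1.75,-0.05,0],"rotation": [-3.35,0,0.1],"gripper": 80},{"delta_pos": [1.75,-0.05,0],"rotation": [-3.35,0,0.1],"gripper": 80}]'

```text
clock: 23.92
tcp_pos: [455.5, -257.2, 98.8]
tool_rot: [0.508, -0.494, -0.507, -0.491]
force: [0.3, 0.6, 0.6]
opening: 80.2
```

Run:
```python
from h import *
delta((456,-258,24),np.radians(92))
im=ctrl.get_image('top')[:,:,::-1]; crop(im,370,150,510,300,5,'pics/e1t.png')
im=ctrl.get_image('scene')[:,:,::-1]; crop(im,290,200,490,370,4,'pics/e1.png')
```

```text
clock 23.9167 tcp [ 455.5 -257.2   98.8] open 80.2 q6 [-0.76 -0.11 -0.36  1.32 -0.   -0.79] F [0.3 0.6 0.6]
dpos [ 2.99 -0.02 -0.02] rot [-0.04 -0.04 -0.02] jaw z [-0.031  1.    -0.004] y [-1.    -0.031  0.002]
```

View pics/e1t.png

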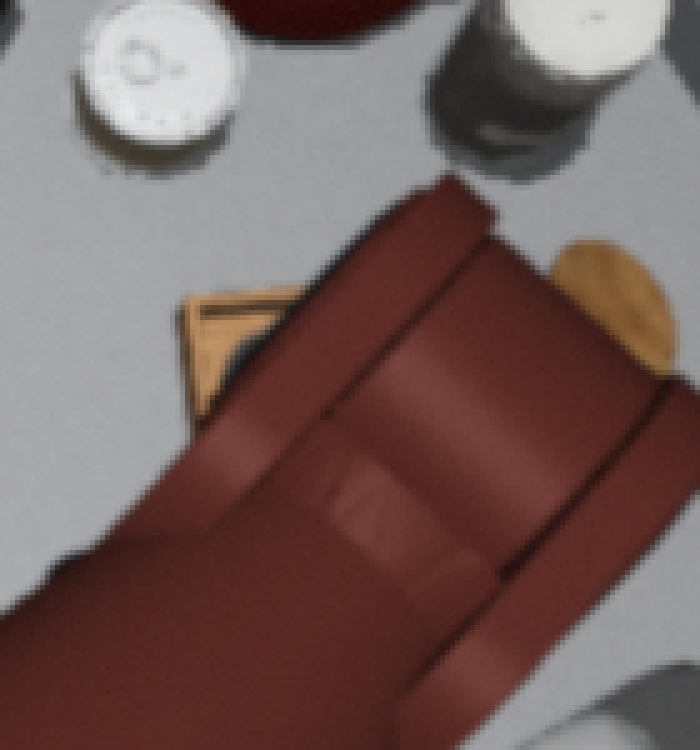

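View pics/e1.png

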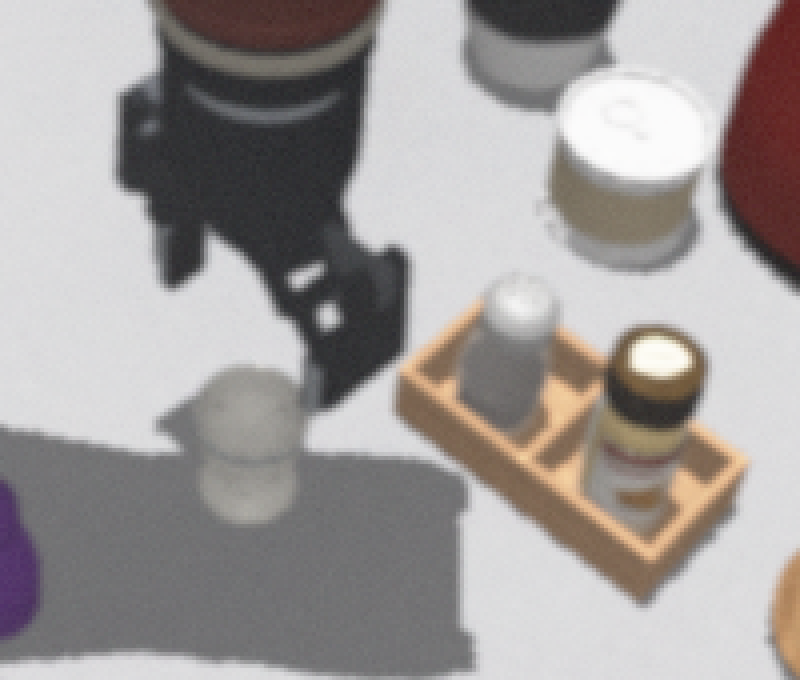

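Both jars stand upright in their wells (salt at crop (508,350), spice (645,430)). Fingers straddle the egg cup at (248,445). Descend.

Request:
carry_out --grip_force 25 --increments '[{"delta_pos": [0.6,-0.02,-0.02],"rotation": [0,0,0],"gripper": 80},{"delta_pos": [1.3,-0.02,-0.02],"rotation": [0,0,0],"gripper": 80},{"delta_pos": [2,-0.02,-0.02],"rotation": [0,0,0],"gripper": 80},{"delta_pos": [2.6,-0.02,-0.02],"rotation": [0,0,0],"gripper": 80},{"delta_pos": [2.85,-0.02,-0.02],"rotation": [0,0,0],"gripper": 80},{"delta_pos": [2.95,-0.02,-0.02],"rotation": [0,0,0],"gripper": 80},{"delta_pos": [2.95,-0.02,-0.02],"rotation": [0,0,0],"gripper": 80},{"delta_pos": [2.95,-0.02,-0.02],"rotation": [0,0,0],"gripper": 68},{"delta_pos": [2.95,-0.02,-0.02],"rotation": [0,0,0],"gripper": 60}]'

```text
clock: 24.77
tcp_pos: [457.4, -259.4, 27.8]
tool_rot: [0.51, -0.493, -0.506, -0.49]
force: [-0.3, 0.6, -0.5]
opening: 60.1
```

Run:
```python
from h import *
delta((456,-258,24),np.radians(92))
im=ctrl.get_image('scene')[:,:,::-1]; crop(im,310,240,410,350,7,'pics/e2.png')
```

```text
clock 24.7667 tcp [ 457.4 -259.4   27.8] open 60.1 q6 [-0.76 -0.06 -0.44  1.18 -0.   -0.79] F [-0.3  0.6 -0.5]
dpos [0.15 0.05 0.06] rot [-0.03 -0.07  0.01] jaw z [-0.032  0.999 -0.007] y [-0.999 -0.032 -0.001]
```

View pics/e2.png

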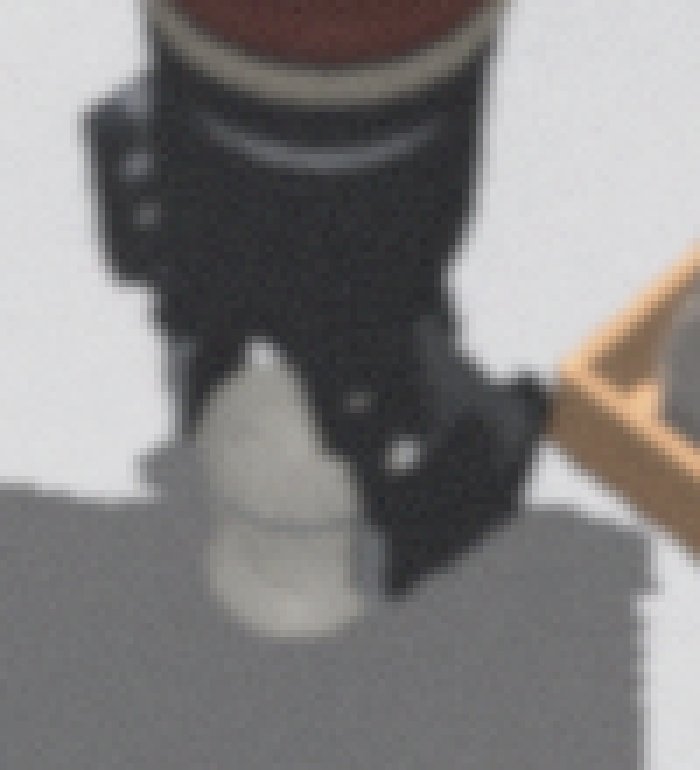

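Request:
carry_out --grip_force 25 --increments '[{"delta_pos": [0.08,0.05,0.06],"rotation": [0,0,0],"gripper": 58},{"delta_pos": [0.08,0.05,0.06],"rotation": [0,0,0],"gripper": 55},{"delta_pos": [0.08,0.05,0.06],"rotation": [0,0,0],"gripper": 50},{"delta_pos": [0.08,0.05,0.06],"rotation": [0,0,0],"gripper": 44},{"delta_pos": [0.08,0.05,0.06],"rotation": [0,0,0],"gripper": 40},{"delta_pos": [0.08,0.05,0.06],"rotation": [0,0,0],"gripper": 40},{"delta_pos": [0.08,0.05,0.06],"rotation": [0,0,0],"gripper": 40}]'

```text
clock: 25.4
tcp_pos: [456.2, -258.0, 26.1]
tool_rot: [0.51, -0.493, -0.506, -0.49]
force: [-1.0, 1.9, 5.9]
opening: 48.6
```

Run:
```python
from h import *
delta((676.5,-5,55),np.radians(92))
im=ctrl.get_image('scene')[:,:,::-1]; crop(im,310,240,410,350,7,'pics/e3.png')
```

```text
clock 25.4 tcp [ 456.2 -258.    26.1] open 48.6 q6 [-0.76 -0.06 -0.45  1.18 -0.   -0.79] F [-1.   1.9  5.9]
dpos [-1.22 -9.13  9.82] rot [-0.03 -0.07  0.01] jaw z [-0.032  0.999 -0.008] y [-0.999 -0.032 -0.001]
```

View pics/e3.png

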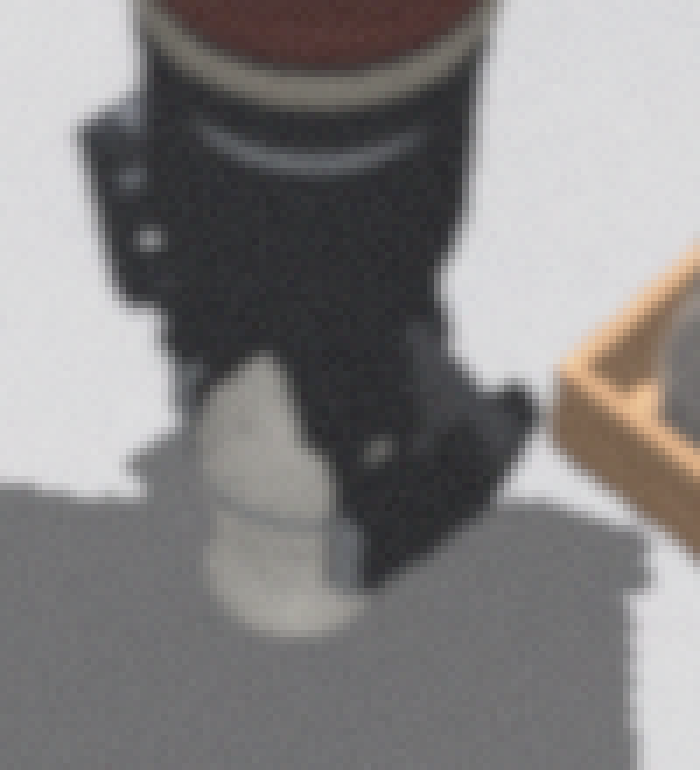

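Request:
carry_out --increments '[{"delta_pos": [-0.6,0,0],"rotation": [0,0,0],"gripper": 40},{"delta_pos": [-1.2,-0.3,0.3],"rotation": [0,0,0],"gripper": 40},{"delta_pos": [-1.2,-1.1,1.2],"rotation": [0,0,0],"gripper": 40},{"delta_pos": [-1.2,-2.1,2.2],"rotation": [0,0,0],"gripper": 40},{"delta_pos": [-1.2,-3.1,3.3],"rotation": [0,0,0],"gripper": 40},{"delta_pos": [-1.2,-4.1,4.4],"rotation": [0,0,0],"gripper": 40},{"delta_pos": [-1.2,-5.1,5.5],"rotation": [0,0,0],"gripper": 40},{"delta_pos": [-1.2,-6,6.5],"rotation": [0,0,0],"gripper": 40},{"delta_pos": [-1.2,-6.5,7],"rotation": [0,0,0],"gripper": 40},{"delta_pos": [-1.2,-6.5,7],"rotation": [0,0,0],"gripper": 40}]'

```text
clock: 26.28
tcp_pos: [614.5, -74.6, 54.3]
tool_rot: [0.511, -0.492, -0.507, -0.49]
force: [0.5, -0.2, -1.9]
opening: 48.8
```

Run:
```python
from h import *
delta((676.5,-5,52),np.radians(92))
im=ctrl.get_image('scene')[:,:,::-1]; cv2.imwrite('pics/e4.png',im)
im=ctrl.get_image('top')[:,:,::-1]; cv2.imwrite('pics/e4t.png',im)
```

```text
clock 26.2833 tcp [614.5 -74.6  54.3] open 48.8 q6 [-0.33  0.2  -0.12  1.25 -0.01 -0.36] F [ 0.5 -0.2 -1.9]
dpos [ 0.08 -2.58  2.69] rot [ 0.01 -0.06  0.01] jaw z [-0.036  0.999 -0.007] y [-0.999 -0.036 -0.002]
```

View pics/e4.png

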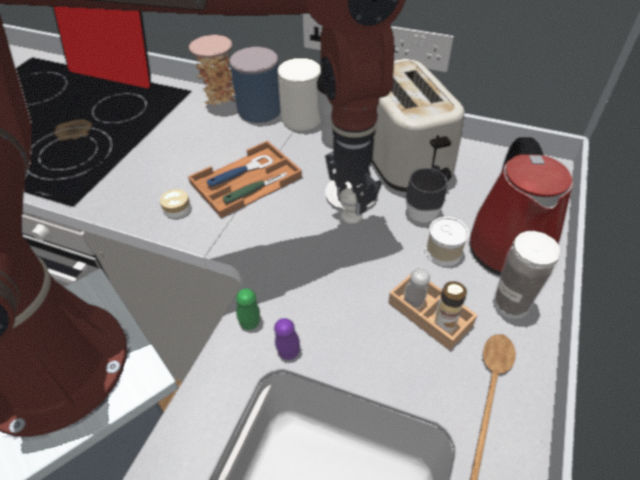

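View pics/e4t.png

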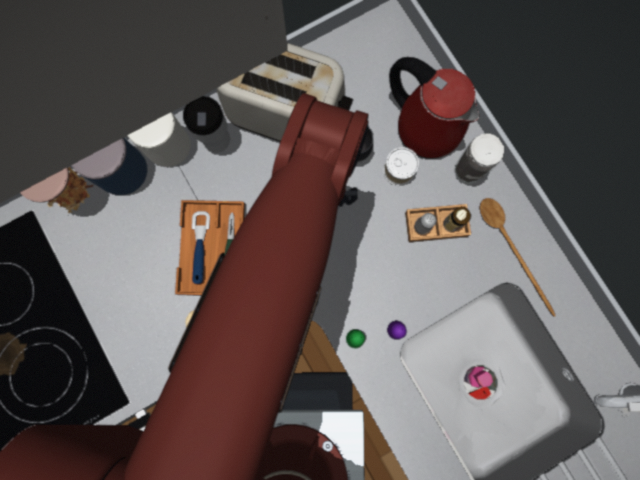

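Request:
carry_out --increments '[{"delta_pos": [0.2,-0.6,0.6],"rotation": [0,0,0],"gripper": 40},{"delta_pos": [0.3,-1.2,1.2],"rotation": [0,0,0],"gripper": 40},{"delta_pos": [0.3,-1.7,1.8],"rotation": [0,0,0],"gripper": 40},{"delta_pos": [0.3,-2.1,2.2],"rotation": [0,0,0],"gripper": 40},{"delta_pos": [0.3,-2.4,2.5],"rotation": [0,0,0],"gripper": 40},{"delta_pos": [0.3,-2.55,2.65],"rotation": [0,0,0],"gripper": 40},{"delta_pos": [0.3,-2.58,2.69],"rotation": [0,0,0],"gripper": 40},{"delta_pos": [0.3,-2.58,2.69],"rotation": [0,0,0],"gripper": 40},{"delta_pos": [0.3,-2.58,2.69],"rotation": [0,0,0],"gripper": 40}]'

```text
clock: 27.13
tcp_pos: [674.4, -8.7, 46.2]
tool_rot: [0.51, -0.494, -0.506, -0.49]
force: [-0.4, 0.2, -1.0]
opening: 48.3
```

Run:
```python
from h import *
delta((676.5,-5,33),np.radians(92))
im=ctrl.get_image('scene')[:,:,::-1]; crop(im,300,130,420,230,6,'pics/e5.png')
s=ctrl.observe()['tcp_pos']; print((proj('scene',[[s[0],s[1],s[2]-26.1],[676.5,-5,5]])-[300,130])*6)
im=ctrl.get_image('top')[:,:,::-1]; cv2.imwrite('pics/e5t.png',im)
```

```text
clock 27.1333 tcp [674.4  -8.7  46.2] open 48.3 q6 [-0.2   0.37  0.07  1.26 -0.01 -0.24] F [-0.4  0.2 -1. ]
dpos [ 0.53 -0.09  0.15] rot [-0.02 -0.07 -0.  ] jaw z [-0.033  0.999 -0.008] y [-0.999 -0.033  0.   ]
[[309.61203612 361.94486776]
 [306.03314724 384.49966413]]
```

View pics/e5.png

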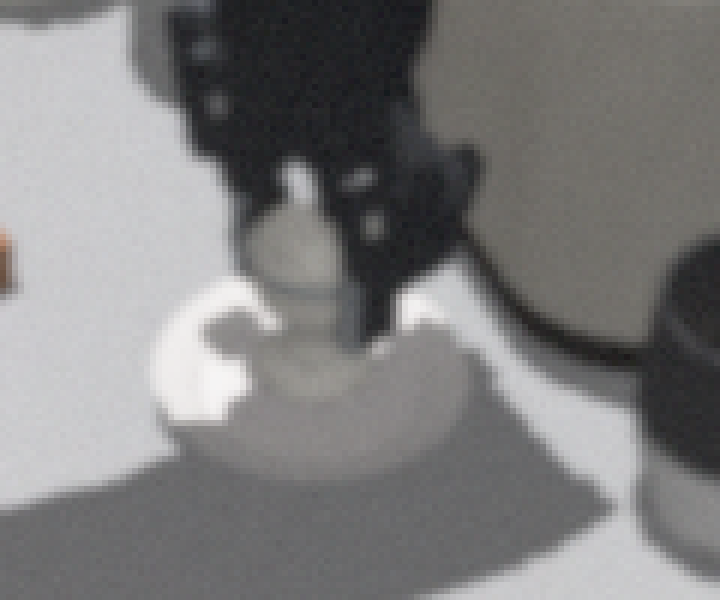

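View pics/e5t.png

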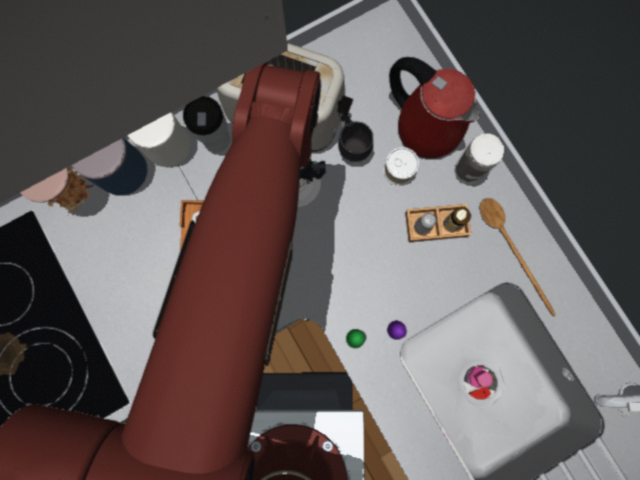

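Request:
carry_out --increments '[{"delta_pos": [0,-0.09,0.15],"rotation": [0,0,0],"gripper": 40},{"delta_pos": [0.2,-0.09,0.15],"rotation": [0,0,0],"gripper": 40},{"delta_pos": [0.4,-0.09,0.15],"rotation": [0,0,0],"gripper": 40},{"delta_pos": [0.5,-0.09,0.15],"rotation": [0,0,0],"gripper": 40},{"delta_pos": [0.53,-0.09,0.15],"rotation": [0,0,0],"gripper": 40},{"delta_pos": [0.53,-0.09,0.15],"rotation": [0,0,0],"gripper": 40}]'

```text
clock: 27.73
tcp_pos: [676.3, -4.8, 32.4]
tool_rot: [0.51, -0.494, -0.506, -0.49]
force: [-0.9, -0.6, -1.0]
opening: 48.3
```

Request:
carry_out --increments '[{"delta_pos": [0.05,0,0],"rotation": [0,0,0],"gripper": 40},{"delta_pos": [0.08,0,0],"rotation": [0,0,0],"gripper": 40},{"delta_pos": [0.08,0,0],"rotation": [0,0,0],"gripper": 40}]'

```text
clock: 27.98
tcp_pos: [676.9, -4.9, 31.2]
tool_rot: [0.51, -0.494, -0.506, -0.49]
force: [-0.1, 0.2, 3.5]
opening: 48.3
```

Request:
carry_out --increments '[{"delta_pos": [0,0,0],"rotation": [0,0,0],"gripper": 52},{"delta_pos": [0,0,0],"rotation": [0,0,0],"gripper": 57},{"delta_pos": [0,0,0],"rotation": [0,0,0],"gripper": 64},{"delta_pos": [0,0,0],"rotation": [0,0,0],"gripper": 72},{"delta_pos": [0,0,0],"rotation": [0,0,0],"gripper": 72},{"delta_pos": [0,0,0],"rotation": [0,0,0],"gripper": 72}]'

```text
clock: 28.48
tcp_pos: [676.8, -4.8, 31.1]
tool_rot: [0.51, -0.494, -0.506, -0.49]
force: [0.1, -0.2, -0.3]
opening: 72.0
```

Run:
```python
from h import *
delta((560,-5,50),np.radians(92))
im=ctrl.get_image('scene')[:,:,::-1]; crop(im,300,130,420,230,6,'pics/e6.png')
```

```text
clock 28.4833 tcp [676.8  -4.8  31.1] open 72.0 q6 [-0.2   0.39  0.06  1.24 -0.01 -0.23] F [ 0.1 -0.2 -0.3]
dpos [-0.76  4.67  0.14] rot [-0.02 -0.07  0.  ] jaw z [-0.033  0.999 -0.007] y [-0.999 -0.033 -0.   ]
```

View pics/e6.png

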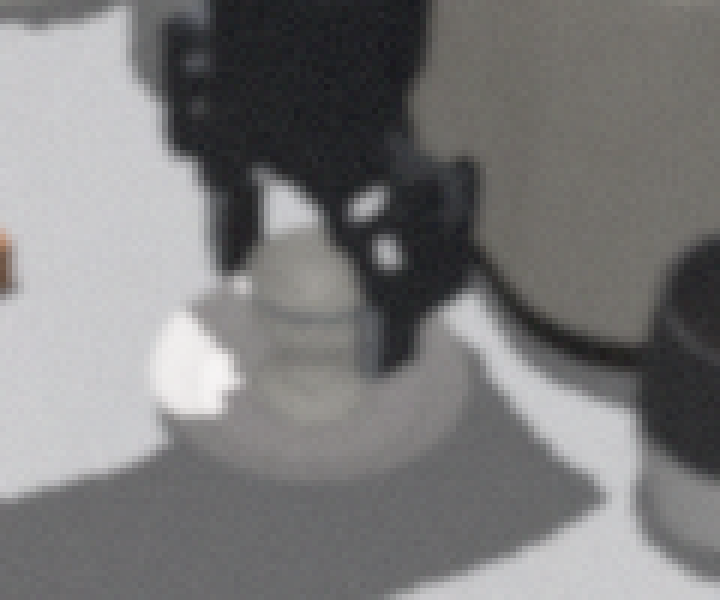

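Request:
carry_out --increments '[{"delta_pos": [0,0.4,0],"rotation": [0,0,0],"gripper": 75},{"delta_pos": [0,1,0],"rotation": [0,0,0],"gripper": 75},{"delta_pos": [0,1.8,0],"rotation": [0,0,0],"gripper": 75},{"delta_pos": [-0.2,2.8,0],"rotation": [0,0,0],"gripper": 75},{"delta_pos": [-0.7,3.8,0],"rotation": [0,0,0],"gripper": 75},{"delta_pos": [-1.5,4.8,0],"rotation": [0,0,0],"gripper": 75},{"delta_pos": [-2.5,5.6,0],"rotation": [0,0,0],"gripper": 75},{"delta_pos": [-3.8,6.2,0],"rotation": [0,0,0],"gripper": 75},{"delta_pos": [-4.5,6.2,0],"rotation": [0,0,0],"gripper": 75},{"delta_pos": [-4.5,6.2,0],"rotation": [0,0,0],"gripper": 75}]'

```text
clock: 29.37
tcp_pos: [523.6, -9.7, 148.6]
tool_rot: [0.512, -0.492, -0.504, -0.491]
force: [0.3, 0.7, 0.6]
opening: 75.3
```

Run:
```python
from h import *
delta((400,-5,140),np.radians(92))
im=ctrl.get_image('scene')[:,:,::-1]; cv2.imwrite('pics/g1.png',im); 
im=ctrl.get_image('top')[:,:,::-1]; cv2.imwrite('pics/g1t.png',im)
```

```text
clock 29.3667 tcp [523.6  -9.7 148.6] open 75.3 q6 [-0.26 -0.14 -0.29  1.41 -0.01 -0.3 ] F [0.3 0.7 0.6]
dpos [0.31 4.94 0.35] rot [-0.02 -0.09  0.07] jaw z [-0.032  0.999 -0.01 ] y [-0.999 -0.033 -0.007]
```

View pics/g1.png

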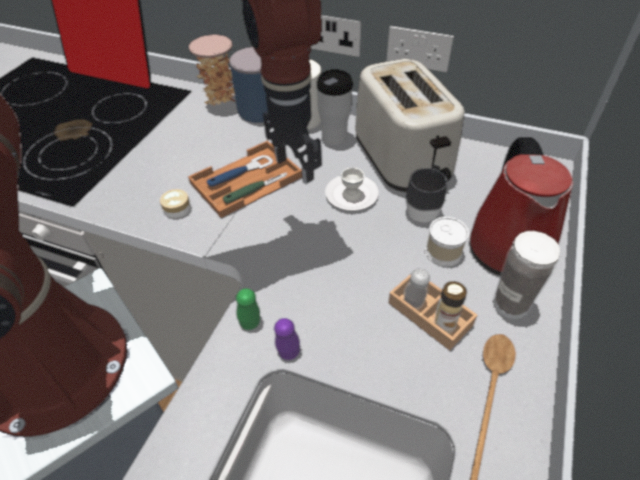

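View pics/g1t.png

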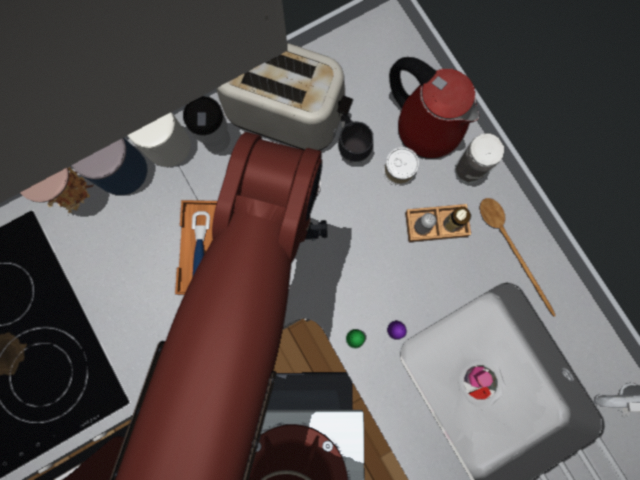

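Request:
carry_out --increments '[{"delta_pos": [-1,1,-1.2],"rotation": [0,0,0],"gripper": 75},{"delta_pos": [-1,2,-2.5],"rotation": [0,0,0],"gripper": 75},{"delta_pos": [-1,3,-4],"rotation": [0,0,0],"gripper": 75},{"delta_pos": [-1,4,-5.5],"rotation": [0,0,0],"gripper": 75},{"delta_pos": [-1,4,-7],"rotation": [0,0,0],"gripper": 75},{"delta_pos": [-1,4,-8],"rotation": [0,0,0],"gripper": 75},{"delta_pos": [-1,4,-8],"rotation": [0,0,0],"gripper": 75},{"delta_pos": [-1,4,-8],"rotation": [0,0,0],"gripper": 75},{"delta_pos": [-1,4,-8],"rotation": [0,0,0],"gripper": 75},{"delta_pos": [-1,4,-8],"rotation": [0,0,0],"gripper": 75}]'

```text
clock: 30.3
tcp_pos: [428.9, -211.1, 169.9]
tool_rot: [0.51, -0.493, -0.506, -0.49]
force: [-0.8, -0.2, -0.5]
opening: 75.3
```

Run:
```python
from h import *
im=ctrl.get_image('top')[:,:,::-1]; cv2.imwrite('pics/g2t.png',im); crop(im,260,150,330,215,9,'pics/g2a.png')
im=ctrl.get_image('scene')[:,:,::-1]; crop(im,310,150,500,350,3,'pics/g2s.png')
```

```text
(no output)
```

View pics/g2t.png

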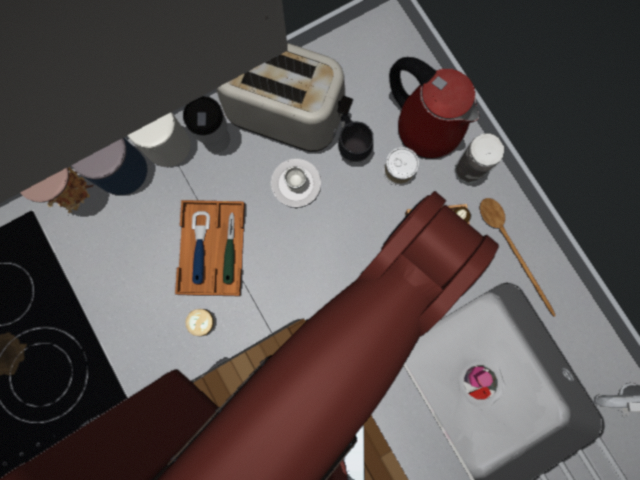

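View pics/g2a.png

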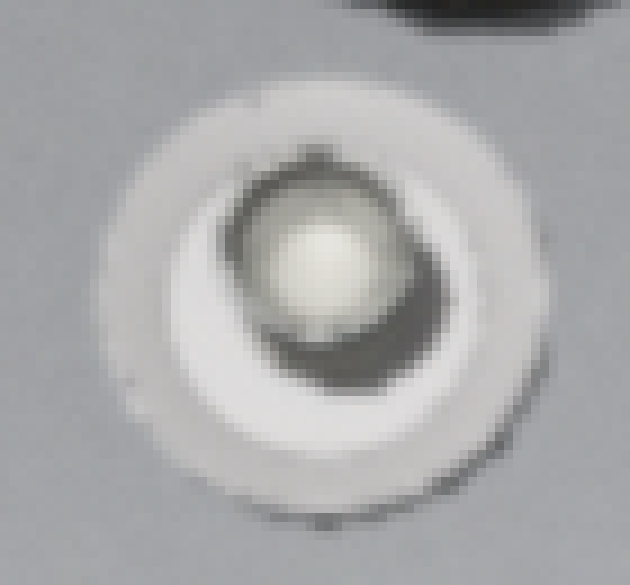

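View pics/g2s.png

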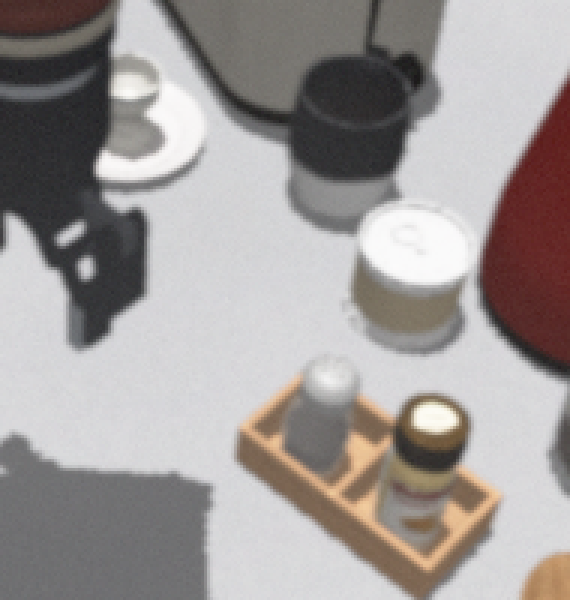

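Run:
```python
from m import *
print('rim world',ray('top',[(294.8,176.9)],63).round(1),'saucer',(676.6,-4.9), ctrl.observe()['force'].round(1))
a=cv2.imread('pics/top0.png').astype(int);b=cv2.imread('pics/g2t.png').astype(int)
d=np.abs(a-b).sum(2)
for n,(u,v) in dict(tin=(402,163),pot=(199,322)).items(): print(n,d[v-18:v+18,u-18:u+18].mean())
```

```text
rim world [[675.6  -5.8  63. ]] saucer (676.6, -4.9) [-0.5  0.3 -0.1]
tin 56.47453703703704
pot 59.801697530864196
```

```bash
python3 -c "
from station import ctrl
s=ctrl.observe(); print(s['clock'],s['dq'].round(3)); print(ctrl.sign_off())"
```

```text
30.4 [-0.001 -0.002  0.002  0.    -0.001 -0.002]
the job is handed in; nothing more can be done
None
```

I sorted all five things in the order asked and handed the job in at 30.4 s.

**Placing**
- The opener lies lengthwise in the wide bay and the peeler lengthwise in the narrow bay.
- The spice jar stands in the caddy's −y well and the salt shaker in its +y well.
- The egg cup stands in the middle of the saucer.

**Last checks**
- **Tray:** the last top picture shows both utensils lying clear of the walls.
- **Caddy:** the scene picture shows both jars upright in their wells. The arm hid the caddy in the last top picture, but one taken about 3 s earlier shows each jar in its own well.
- **Saucer:** the egg cup's rim measures about 1.4 mm from the saucer's centre, and the cup stands upright.
- **Tin, pot and look-alikes:** by eye the tin (402,164) and pot (200,322) are where they were. I did not touch the green and purple look-alikes, and they were in place in the pictures taken a second or so before the last ones.
- **Arm:** it was still, touching nothing, with the wrist force reading close to zero.

**What disagreed**
- **Salt shaker grip:** the gripper closed to 36 mm on the shaker, not the 44 mm body width given. I did not find out why. It was held firmly, perhaps leaning slightly in the grip, and stood upright once released.
- **Egg cup grip:** the gripper read 48.6 mm where the bowl is given as 52 mm at the rim.
- **Before/after picture check:** comparing pixels around the tin and pot showed similar differences for both, 56 and 60. I put that down to a change in lighting, so it does not prove they stayed put.

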